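# Cap the mineral specimens and slide their tray home

## Robot

A 6-joint arm with a two-finger parallel gripper is mounted at the origin on the work surface. World frame = base frame: x ahead of the robot, y to its left, z up, the work surface at z = 0. Lengths are in m, angles in rad, forces in N, time in s.
With the tool pointing down it reaches from about 0.25 to 0.775 m from the base axis. Payload 4 kg.
Tool frame: the origin (TCP) lies at the very end of the fingers, on their centre line; the grasp point (between the pads) lies 19 mm behind it; x points along the fingers, y is the direction in which the jaws open and shut, and the axes are right-handed (so a half turn about x gives the same grasp; the last joint's range is limited). The gripper opens to 94 mm and grips with 3 to 60 N. Pads are 16 mm wide; open, the fingers measure 119 mm over their backs; the gripper's body (75 mm by 177 mm) begins 78 mm behind the grasp point.
Start: joints at [1.01, 0.087, 1.371, -0, 1.684, -0.103], TCP at [0.243, 0.493, 0.185] pointing down, gripper open.
Joint ranges: [-3.1, 3.1], [-0.76, 2.03], [0.27, 2.55], [-1.08, 4.22], [0.17, 2.65], [-2.57, 2.57]. Speed limits (rad/s): [2.79, 2.79, 3.14, 3.14, 3.14, 3.14].

## Interface

Orientations are given as [roll, pitch, yaw] about the fixed x, y, z axes, in that order (R = Rz(yaw) Ry(pitch) Rx(roll)).
In Python, from bench import robot gives the robot as it stands.
- The arm moves only by the tool carry_out, never from a script. Its argument "targets" is a list of rows, each a list of 5 numbers: the closure, from 0 (fully open) to 1 (shut), then the shift along the tool's x, y, z in cm, then the turn about the tool's x in degrees. In form: [[fingers, tx, ty, tz, turn], ...]. A call has 1 to 20 rows; each row shifts and turns the commanded pose from where the row before left it, along the tool's axes as they then stand; what a row does not reach is not made up. A row lasts 1/10 s, in which the tool goes at most 50 mm and 8.59 degrees, less where a joint would pass 70% of its speed; a pose out of reach is approached as far as the arm can. A call is refused whole if a number of a shift passes 5 or a number of a turn 8.59, either way. A call with a gripper value outside its range is refused whole. The fingers move at their own pace and stop on an object; the grip force is fixed at half the most. Time passes only in rows, so rows that do not move let the fingers close. It gives the time, the measured TCP pose, the force and the opening at its end, in the units of the state.
- robot.get_obs(): the state, without advancing time (a new reading comes with each control period).
- robot.snapshot(name): name is "scene" or "top"; returns a dict with "image" (400x640x3 uint8, red, green, blue), "camera_matrix" (3x3 intrinsics, pixels), "pose" (4x4, takes a point from camera to world coordinates). Camera axes: x right, y up, looking along -z (the intrinsics and any distortion apply to the point x, -y, -z); pixel columns grow to the right and rows downward; lengths in m; the calibration is good to about 2 mm. A picture is of the moment at which its call begins. There is no depth.
- robot.close_job(): hands the job in, once; it reports no verdict.
The state is a dict: "time": time; "joint_positions": joint angles; "qvel": joint speeds; "joint_torque": joint torques, N m; "tool_pos": TCP position; "ee_rot": TCP orientation; "wrist_force": force on the tool from outside, world axes, zero at the start; "wrist_torque": the same for the moment, N m; "width": finger opening in m.
Only numpy, scipy, OpenCV 4.12 (cv2) and the standard library are available. Lean on these libraries where they do the work, as an engineer would, in place of code of your own. Each camera call takes 0.05 s, during which the arm holds its last target. There are 200 camera calls.

## Task

Put every mineral specimen on its own ring mark of the black tray and put a blue dust cap squarely over each, taking the caps off the nested stack one at a time (lift the top one a little, twist it out of its catches, lift it away). When all are capped, push the tray gently by the middle of its orange tab along the guides until it is fully home against the stop of the dock, everything still on its mark. Leave spare caps on the stack and do not disturb the brush, spatula and jar.

Things in the scene. Friction and masses are not known exactly. Their poses are not given: they have to be found in the camera images.
- cap1_mid (a point): Lowest of 3 equal blue dust caps, nested. Point: on the axis, 45 mm over the rim (half-way up); z up. Hollow, open below, 90 mm tall, 70 g. Grip knob: 52 mm across, 59 to 90 mm over the rim. Below it a cone, 84 mm across at the rim, wall 3 mm, inner height 56 mm, inner width 77 (rim) to 60 mm (top). Rim ears along own +-x: 16 mm wide, 4 thick, out to 50 mm from the axis.
- cap2_mid (a point): Middle cap, as cap1. Each cap has, 36 mm over its rim, a yellow collar with 2 hooked brackets along its own +-x (out to 55 mm from the axis, 32 to 52 mm over the rim). The next cap's rim and ears rest on it between two plain side stops, so the pitch is 36 mm and all caps point alike. Each ear lies in a notch 3 mm deep (a seated cap cannot turn), under a lip that stops a straight lift after 9 mm.
- cap3_mid (a point): Top cap, as cap1. To free the top cap: grip its knob, lift about 6 mm (over 3, under 9), turn it about 40 degrees (at least 30) either way at that height, then lift 70 mm or more; the cap below stays behind. Set down alone it stands on its rim.
- stone1_mid (a point): A green, yellow-flecked mineral specimen, an uneven block standing on its underside: 50 mm along its x, 32 mm along its y, 40 mm high, the top chipped and uneven by some mm; grip it across y or x; it may lie on any face. About 150 g. This point is its centre, 20 mm above the underside; z up at the start. None when it is absent: two or three of the three are on the desk.
- stone2_mid (a point): A red-brown mineral specimen, an uneven block standing on its underside: 50 mm along its x, 32 mm along its y, 40 mm high, the top chipped and uneven by some mm; grip it across y or x; it may lie on any face. About 150 g. This point is its centre, 20 mm above the underside; z up at the start. None when it is absent: two or three of the three are on the desk.
- stone3_mid (a point): A violet and white mineral specimen, an uneven block standing on its underside: 50 mm along its x, 32 mm along its y, 40 mm high, the top chipped and uneven by some mm; grip it across y or x; it may lie on any face. About 150 g. This point is its centre, 20 mm above the underside; z up at the start. None when it is absent: two or three of the three are on the desk.
- tray_place1 (a point): Centre of the right-hand one of the tray's three round places, a ring mark of 86 mm on the tray's top face, 22 mm above the desk; axes as the tray (x towards the home end of the dock, y to the left, z up). The places are in a row across the tray, 112 mm apart.
- tray_place2 (a point): Centre of the middle place, at the middle of the tray: a loose black board, 116 mm long (x) by 344 mm wide (y) by 12 mm thick, with a lip 4 mm thick and 8 mm high round its edge, 0.4 kg; axes as the tray.
- tray_place3 (a point): Centre of the left-hand place; axes as the tray.
- tray_tab (a point): Centre of the push face of the tray's orange tab: 40 mm wide (y), 34 mm high (22 to 56 mm above the desk), 8 mm thick, on the centre line, 75 mm before the middle place; axes as the tray. The tray slides on the dock along x with 2 mm play to each guide: 2 to 8 N at the tab. Push within 1 cm of the centre line; some 8 cm or more off, it cocks and jams.
- dock: Fixed aluminium dock: floor 10 mm over the desk, 2 rubber guides (tops 20 mm up), steel stop at the far end below a white light bar (top 63 mm up). Origin on the desk, under the guides' centre line; x is the sliding direction, to the stop, y left, z up. With the tray fully home the tab's push face is at x = -18 mm; drawn out it starts at -125 to -110 mm.
- stand: Fixed round steel stand of the stack, 128 mm across; origin on the desk on its axis, z up. It has yellow hooked brackets along its own +-x like the caps': the lowest cap's rim rests 20 mm above the desk, locked in the same way; a core inside that cap reaches 60 mm above the desk.
- brush: Bystander: paint brush, 170 mm, lying along its x.
- spatula: Bystander: small red-handled spatula, 160 mm, lying along its x.
- jar: Bystander: small amber jar, 48 mm across, 60 mm high; origin under its centre.

How it is judged:
On the way, in this order (a step that is already met when the one before it is completed fails the run):
1. every specimen rests on a place of the tray with a dust cap over it, the tray not yet pushed home ((((horizontal distance between stone1_mid and tray_place1 below 0.015 m and z of stone1_mid in the frame of tray_place1 between 0.01 and 0.031 m) and ((horizontal distance between cap1_mid and tray_place1 below 0.015 m and z of cap1_mid in the frame of tray_place1 between 0.039 and 0.051 m and angle between cap1_mid's own z axis and vertical below 0.12 rad) or (horizontal distance between cap2_mid and tray_place1 below 0.015 m and z of cap2_mid in the frame of tray_place1 between 0.039 and 0.051 m and angle between cap2_mid's own z axis and vertical below 0.12 rad) or (horizontal distance between cap3_mid and tray_place1 below 0.015 m and z of cap3_mid in the frame of tray_place1 between 0.039 and 0.051 m and angle between cap3_mid's own z axis and vertical below 0.12 rad))) or ((horizontal distance between stone1_mid and tray_place2 below 0.015 m and z of stone1_mid in the frame of tray_place2 between 0.01 and 0.031 m) and ((horizontal distance between cap1_mid and tray_place2 below 0.015 m and z of cap1_mid in the frame of tray_place2 between 0.039 and 0.051 m and angle between cap1_mid's own z axis and vertical below 0.12 rad) or (horizontal distance between cap2_mid and tray_place2 below 0.015 m and z of cap2_mid in the frame of tray_place2 between 0.039 and 0.051 m and angle between cap2_mid's own z axis and vertical below 0.12 rad) or (horizontal distance between cap3_mid and tray_place2 below 0.015 m and z of cap3_mid in the frame of tray_place2 between 0.039 and 0.051 m and angle between cap3_mid's own z axis and vertical below 0.12 rad))) or ((horizontal distance between stone1_mid and tray_place3 below 0.015 m and z of stone1_mid in the frame of tray_place3 between 0.01 and 0.031 m) and ((horizontal distance between cap1_mid and tray_place3 below 0.015 m and z of cap1_mid in the frame of tray_place3 between 0.039 and 0.051 m and angle between cap1_mid's own z axis and vertical below 0.12 rad) or (horizontal distance between cap2_mid and tray_place3 below 0.015 m and z of cap2_mid in the frame of tray_place3 between 0.039 and 0.051 m and angle between cap2_mid's own z axis and vertical below 0.12 rad) or (horizontal distance between cap3_mid and tray_place3 below 0.015 m and z of cap3_mid in the frame of tray_place3 between 0.039 and 0.051 m and angle between cap3_mid's own z axis and vertical below 0.12 rad)))) and (((horizontal distance between stone2_mid and tray_place1 below 0.015 m and z of stone2_mid in the frame of tray_place1 between 0.01 and 0.031 m) and ((horizontal distance between cap1_mid and tray_place1 below 0.015 m and z of cap1_mid in the frame of tray_place1 between 0.039 and 0.051 m and angle between cap1_mid's own z axis and vertical below 0.12 rad) or (horizontal distance between cap2_mid and tray_place1 below 0.015 m and z of cap2_mid in the frame of tray_place1 between 0.039 and 0.051 m and angle between cap2_mid's own z axis and vertical below 0.12 rad) or (horizontal distance between cap3_mid and tray_place1 below 0.015 m and z of cap3_mid in the frame of tray_place1 between 0.039 and 0.051 m and angle between cap3_mid's own z axis and vertical below 0.12 rad))) or ((horizontal distance between stone2_mid and tray_place2 below 0.015 m and z of stone2_mid in the frame of tray_place2 between 0.01 and 0.031 m) and ((horizontal distance between cap1_mid and tray_place2 below 0.015 m and z of cap1_mid in the frame of tray_place2 between 0.039 and 0.051 m and angle between cap1_mid's own z axis and vertical below 0.12 rad) or (horizontal distance between cap2_mid and tray_place2 below 0.015 m and z of cap2_mid in the frame of tray_place2 between 0.039 and 0.051 m and angle between cap2_mid's own z axis and vertical below 0.12 rad) or (horizontal distance between cap3_mid and tray_place2 below 0.015 m and z of cap3_mid in the frame of tray_place2 between 0.039 and 0.051 m and angle between cap3_mid's own z axis and vertical below 0.12 rad))) or ((horizontal distance between stone2_mid and tray_place3 below 0.015 m and z of stone2_mid in the frame of tray_place3 between 0.01 and 0.031 m) and ((horizontal distance between cap1_mid and tray_place3 below 0.015 m and z of cap1_mid in the frame of tray_place3 between 0.039 and 0.051 m and angle between cap1_mid's own z axis and vertical below 0.12 rad) or (horizontal distance between cap2_mid and tray_place3 below 0.015 m and z of cap2_mid in the frame of tray_place3 between 0.039 and 0.051 m and angle between cap2_mid's own z axis and vertical below 0.12 rad) or (horizontal distance between cap3_mid and tray_place3 below 0.015 m and z of cap3_mid in the frame of tray_place3 between 0.039 and 0.051 m and angle between cap3_mid's own z axis and vertical below 0.12 rad)))) and (((horizontal distance between stone3_mid and tray_place1 below 0.015 m and z of stone3_mid in the frame of tray_place1 between 0.01 and 0.031 m) and ((horizontal distance between cap1_mid and tray_place1 below 0.015 m and z of cap1_mid in the frame of tray_place1 between 0.039 and 0.051 m and angle between cap1_mid's own z axis and vertical below 0.12 rad) or (horizontal distance between cap2_mid and tray_place1 below 0.015 m and z of cap2_mid in the frame of tray_place1 between 0.039 and 0.051 m and angle between cap2_mid's own z axis and vertical below 0.12 rad) or (horizontal distance between cap3_mid and tray_place1 below 0.015 m and z of cap3_mid in the frame of tray_place1 between 0.039 and 0.051 m and angle between cap3_mid's own z axis and vertical below 0.12 rad))) or ((horizontal distance between stone3_mid and tray_place2 below 0.015 m and z of stone3_mid in the frame of tray_place2 between 0.01 and 0.031 m) and ((horizontal distance between cap1_mid and tray_place2 below 0.015 m and z of cap1_mid in the frame of tray_place2 between 0.039 and 0.051 m and angle between cap1_mid's own z axis and vertical below 0.12 rad) or (horizontal distance between cap2_mid and tray_place2 below 0.015 m and z of cap2_mid in the frame of tray_place2 between 0.039 and 0.051 m and angle between cap2_mid's own z axis and vertical below 0.12 rad) or (horizontal distance between cap3_mid and tray_place2 below 0.015 m and z of cap3_mid in the frame of tray_place2 between 0.039 and 0.051 m and angle between cap3_mid's own z axis and vertical below 0.12 rad))) or ((horizontal distance between stone3_mid and tray_place3 below 0.015 m and z of stone3_mid in the frame of tray_place3 between 0.01 and 0.031 m) and ((horizontal distance between cap1_mid and tray_place3 below 0.015 m and z of cap1_mid in the frame of tray_place3 between 0.039 and 0.051 m and angle between cap1_mid's own z axis and vertical below 0.12 rad) or (horizontal distance between cap2_mid and tray_place3 below 0.015 m and z of cap2_mid in the frame of tray_place3 between 0.039 and 0.051 m and angle between cap2_mid's own z axis and vertical below 0.12 rad) or (horizontal distance between cap3_mid and tray_place3 below 0.015 m and z of cap3_mid in the frame of tray_place3 between 0.039 and 0.051 m and angle between cap3_mid's own z axis and vertical below 0.12 rad)))) and x of tray_tab in the frame of dock below -0.06 m), for 0.2 s.
2. the tray is pushed fully home (x of tray_tab in the frame of dock above -0.022 m), for 0.2 s.
At the end, for the whole second after the job is handed in: The tray is within 4 mm of fully home and at rest; every specimen rests on the tray (any face down) within 15 mm of the centre of a ring mark, with a cap standing upright over it, also within 15 mm of that centre; any spare cap is still upright on the stack ((((horizontal distance between stone1_mid and tray_place1 below 0.015 m and z of stone1_mid in the frame of tray_place1 between 0.01 and 0.031 m) and ((horizontal distance between cap1_mid and tray_place1 below 0.015 m and z of cap1_mid in the frame of tray_place1 between 0.039 and 0.051 m and angle between cap1_mid's own z axis and vertical below 0.12 rad) or (horizontal distance between cap2_mid and tray_place1 below 0.015 m and z of cap2_mid in the frame of tray_place1 between 0.039 and 0.051 m and angle between cap2_mid's own z axis and vertical below 0.12 rad) or (horizontal distance between cap3_mid and tray_place1 below 0.015 m and z of cap3_mid in the frame of tray_place1 between 0.039 and 0.051 m and angle between cap3_mid's own z axis and vertical below 0.12 rad))) or ((horizontal distance between stone1_mid and tray_place2 below 0.015 m and z of stone1_mid in the frame of tray_place2 between 0.01 and 0.031 m) and ((horizontal distance between cap1_mid and tray_place2 below 0.015 m and z of cap1_mid in the frame of tray_place2 between 0.039 and 0.051 m and angle between cap1_mid's own z axis and vertical below 0.12 rad) or (horizontal distance between cap2_mid and tray_place2 below 0.015 m and z of cap2_mid in the frame of tray_place2 between 0.039 and 0.051 m and angle between cap2_mid's own z axis and vertical below 0.12 rad) or (horizontal distance between cap3_mid and tray_place2 below 0.015 m and z of cap3_mid in the frame of tray_place2 between 0.039 and 0.051 m and angle between cap3_mid's own z axis and vertical below 0.12 rad))) or ((horizontal distance between stone1_mid and tray_place3 below 0.015 m and z of stone1_mid in the frame of tray_place3 between 0.01 and 0.031 m) and ((horizontal distance between cap1_mid and tray_place3 below 0.015 m and z of cap1_mid in the frame of tray_place3 between 0.039 and 0.051 m and angle between cap1_mid's own z axis and vertical below 0.12 rad) or (horizontal distance between cap2_mid and tray_place3 below 0.015 m and z of cap2_mid in the frame of tray_place3 between 0.039 and 0.051 m and angle between cap2_mid's own z axis and vertical below 0.12 rad) or (horizontal distance between cap3_mid and tray_place3 below 0.015 m and z of cap3_mid in the frame of tray_place3 between 0.039 and 0.051 m and angle between cap3_mid's own z axis and vertical below 0.12 rad)))) and (((horizontal distance between stone2_mid and tray_place1 below 0.015 m and z of stone2_mid in the frame of tray_place1 between 0.01 and 0.031 m) and ((horizontal distance between cap1_mid and tray_place1 below 0.015 m and z of cap1_mid in the frame of tray_place1 between 0.039 and 0.051 m and angle between cap1_mid's own z axis and vertical below 0.12 rad) or (horizontal distance between cap2_mid and tray_place1 below 0.015 m and z of cap2_mid in the frame of tray_place1 between 0.039 and 0.051 m and angle between cap2_mid's own z axis and vertical below 0.12 rad) or (horizontal distance between cap3_mid and tray_place1 below 0.015 m and z of cap3_mid in the frame of tray_place1 between 0.039 and 0.051 m and angle between cap3_mid's own z axis and vertical below 0.12 rad))) or ((horizontal distance between stone2_mid and tray_place2 below 0.015 m and z of stone2_mid in the frame of tray_place2 between 0.01 and 0.031 m) and ((horizontal distance between cap1_mid and tray_place2 below 0.015 m and z of cap1_mid in the frame of tray_place2 between 0.039 and 0.051 m and angle between cap1_mid's own z axis and vertical below 0.12 rad) or (horizontal distance between cap2_mid and tray_place2 below 0.015 m and z of cap2_mid in the frame of tray_place2 between 0.039 and 0.051 m and angle between cap2_mid's own z axis and vertical below 0.12 rad) or (horizontal distance between cap3_mid and tray_place2 below 0.015 m and z of cap3_mid in the frame of tray_place2 between 0.039 and 0.051 m and angle between cap3_mid's own z axis and vertical below 0.12 rad))) or ((horizontal distance between stone2_mid and tray_place3 below 0.015 m and z of stone2_mid in the frame of tray_place3 between 0.01 and 0.031 m) and ((horizontal distance between cap1_mid and tray_place3 below 0.015 m and z of cap1_mid in the frame of tray_place3 between 0.039 and 0.051 m and angle between cap1_mid's own z axis and vertical below 0.12 rad) or (horizontal distance between cap2_mid and tray_place3 below 0.015 m and z of cap2_mid in the frame of tray_place3 between 0.039 and 0.051 m and angle between cap2_mid's own z axis and vertical below 0.12 rad) or (horizontal distance between cap3_mid and tray_place3 below 0.015 m and z of cap3_mid in the frame of tray_place3 between 0.039 and 0.051 m and angle between cap3_mid's own z axis and vertical below 0.12 rad)))) and (((horizontal distance between stone3_mid and tray_place1 below 0.015 m and z of stone3_mid in the frame of tray_place1 between 0.01 and 0.031 m) and ((horizontal distance between cap1_mid and tray_place1 below 0.015 m and z of cap1_mid in the frame of tray_place1 between 0.039 and 0.051 m and angle between cap1_mid's own z axis and vertical below 0.12 rad) or (horizontal distance between cap2_mid and tray_place1 below 0.015 m and z of cap2_mid in the frame of tray_place1 between 0.039 and 0.051 m and angle between cap2_mid's own z axis and vertical below 0.12 rad) or (horizontal distance between cap3_mid and tray_place1 below 0.015 m and z of cap3_mid in the frame of tray_place1 between 0.039 and 0.051 m and angle between cap3_mid's own z axis and vertical below 0.12 rad))) or ((horizontal distance between stone3_mid and tray_place2 below 0.015 m and z of stone3_mid in the frame of tray_place2 between 0.01 and 0.031 m) and ((horizontal distance between cap1_mid and tray_place2 below 0.015 m and z of cap1_mid in the frame of tray_place2 between 0.039 and 0.051 m and angle between cap1_mid's own z axis and vertical below 0.12 rad) or (horizontal distance between cap2_mid and tray_place2 below 0.015 m and z of cap2_mid in the frame of tray_place2 between 0.039 and 0.051 m and angle between cap2_mid's own z axis and vertical below 0.12 rad) or (horizontal distance between cap3_mid and tray_place2 below 0.015 m and z of cap3_mid in the frame of tray_place2 between 0.039 and 0.051 m and angle between cap3_mid's own z axis and vertical below 0.12 rad))) or ((horizontal distance between stone3_mid and tray_place3 below 0.015 m and z of stone3_mid in the frame of tray_place3 between 0.01 and 0.031 m) and ((horizontal distance between cap1_mid and tray_place3 below 0.015 m and z of cap1_mid in the frame of tray_place3 between 0.039 and 0.051 m and angle between cap1_mid's own z axis and vertical below 0.12 rad) or (horizontal distance between cap2_mid and tray_place3 below 0.015 m and z of cap2_mid in the frame of tray_place3 between 0.039 and 0.051 m and angle between cap2_mid's own z axis and vertical below 0.12 rad) or (horizontal distance between cap3_mid and tray_place3 below 0.015 m and z of cap3_mid in the frame of tray_place3 between 0.039 and 0.051 m and angle between cap3_mid's own z axis and vertical below 0.12 rad)))) and (((horizontal distance between cap1_mid and tray_place1 below 0.015 m and z of cap1_mid in the frame of tray_place1 between 0.039 and 0.051 m and angle between cap1_mid's own z axis and vertical below 0.12 rad) or (horizontal distance between cap1_mid and tray_place2 below 0.015 m and z of cap1_mid in the frame of tray_place2 between 0.039 and 0.051 m and angle between cap1_mid's own z axis and vertical below 0.12 rad) or (horizontal distance between cap1_mid and tray_place3 below 0.015 m and z of cap1_mid in the frame of tray_place3 between 0.039 and 0.051 m and angle between cap1_mid's own z axis and vertical below 0.12 rad)) or (horizontal distance between cap1_mid and stand below 0.012 m and angle between cap1_mid's own z axis and vertical below 0.12 rad)) and (((horizontal distance between cap2_mid and tray_place1 below 0.015 m and z of cap2_mid in the frame of tray_place1 between 0.039 and 0.051 m and angle between cap2_mid's own z axis and vertical below 0.12 rad) or (horizontal distance between cap2_mid and tray_place2 below 0.015 m and z of cap2_mid in the frame of tray_place2 between 0.039 and 0.051 m and angle between cap2_mid's own z axis and vertical below 0.12 rad) or (horizontal distance between cap2_mid and tray_place3 below 0.015 m and z of cap2_mid in the frame of tray_place3 between 0.039 and 0.051 m and angle between cap2_mid's own z axis and vertical below 0.12 rad)) or (horizontal distance between cap2_mid and stand below 0.012 m and angle between cap2_mid's own z axis and vertical below 0.12 rad)) and (((horizontal distance between cap3_mid and tray_place1 below 0.015 m and z of cap3_mid in the frame of tray_place1 between 0.039 and 0.051 m and angle between cap3_mid's own z axis and vertical below 0.12 rad) or (horizontal distance between cap3_mid and tray_place2 below 0.015 m and z of cap3_mid in the frame of tray_place2 between 0.039 and 0.051 m and angle between cap3_mid's own z axis and vertical below 0.12 rad) or (horizontal distance between cap3_mid and tray_place3 below 0.015 m and z of cap3_mid in the frame of tray_place3 between 0.039 and 0.051 m and angle between cap3_mid's own z axis and vertical below 0.12 rad)) or (horizontal distance between cap3_mid and stand below 0.012 m and angle between cap3_mid's own z axis and vertical below 0.12 rad)) and x of tray_tab in the frame of dock above -0.022 m and linear speed of tray below 0.02 m/s); the robot touches nothing.
It fails at once if the brush is moved more than 4 cm (distance of brush from where it was at the start of the episode above 0.04 m).
It fails at once if the spatula is moved more than 4 cm (distance of spatula from where it was at the start of the episode above 0.04 m).
It fails at once if the jar is moved more than 4 cm (distance of jar from where it was at the start of the episode above 0.04 m).
Of stone1, stone2, stone3 only 2 to 3 are there at a start; the rules pass over those that are not, and their reading is None.
At some moment in a run one of stone1, stone2, stone3 may be knocked a few centimetres aside while the robot is not near it.
It also fails if it takes over 210 s, if anything falls off the work surface, if the arm or the gripper's body presses on something with over 40 N, if the wrist force passes 120 N, or if a joint passes its speed limit or range.

## Working session

There is one attempt and no reset: what is moved stays moved. The work goes in short steps, Python scripts to look and compute and a tool call to move; the robot and the scene stay as the last step left them, time stands still between calls to the robot, and variables do not carry over. Pictures are saved under pics/ and viewed, about 12 in all and at most 16, crops included, and the job is handed in when it is done.

Besides the shell and the picture viewer there is one more tool, called after ">>>" in YAML: its name, and indented under it one key for each argument. carry_out: Moves the arm, as the interface text tells. Its arguments: {"type":"object","properties":{"targets":{"type":"array","items":{"type":"array","items":{"type":"number"}}}},"required":["targets"]}

```bash
mkdir -p pics; ls; cat > h.py <<'E'
import numpy as np, cv2
from bench import robot
def snap(n):
    s=robot.snapshot(n); return s['image'].copy(),np.array(s['camera_matrix']),np.array(s['pose'])
def ray(K,P,u,v):
    d=np.linalg.inv(K)@np.array([u,v,1.]); return P[:3,3],P[:3,:3]@np.array([d[0],-d[1],-d[2]])
def onz(K,P,u,v,z):
    o,d=ray(K,P,u,v); return o+d*(z-o[2])/d[2]
def proj(K,P,X):
    p=P[:3,:3].T@(np.array(X)-P[:3,3]); q=K@np.array([p[0],-p[1],-p[2]]); return q[:2]/q[2]
def save(n,im): cv2.imwrite('pics/'+n+'.png',im[:,:,::-1])
E
python3 - <<'E'
from h import *
np.set_printoptions(precision=4,suppress=True)
for n in('scene','top'):
    im,K,P=snap(n);save(n+'0',im);np.savez(n+'0.npz',im=im,K=K,P=P);print(n,K,P)
print(robot.snapshot('top').keys()); print(robot.get_obs())
E
```

```text
pics
scene [[404.7453   0.     321.3357]
 [  0.     404.7453 195.0724]
 [  0.       0.       1.    ]] [[ 0.1455 -0.6984  0.7007  1.1389]
 [ 0.9892  0.1135 -0.0923 -0.0778]
 [-0.0151  0.7066  0.7074  0.7597]
 [ 0.      0.      0.      1.    ]]
top [[394.9127   0.     315.5581]
 [  0.     394.9127 203.2426]
 [  0.       0.       1.    ]] [[-0.0285  0.9973 -0.0683  0.4513]
 [-0.9996 -0.0289 -0.0062  0.02  ]
 [-0.0081  0.0681  0.9976  1.0314]
 [ 0.      0.      0.      1.    ]]
dict_keys(['image', 'camera_matrix', 'pose'])
{'time': 0.15, 'joint_positions': array([ 1.0099,  0.0878,  1.3719,  0.    ,  1.6836, -0.1031]), 'qvel': array([ 0.0016, -0.0011, -0.0057, -0.0012, -0.0002, -0.0019]), 'joint_torque': array([  0.0009, -34.0644, -30.279 ,   0.0717,   0.0306,  -0.0001]), 'tool_pos': array([0.2428, 0.493 , 0.1839]), 'ee_rot': array([-1.6801,  1.5691, -2.1379]), 'wrist_force': array([-0.8769, -0.0046, -0.2837]), 'wrist_torque': array([ 0.0117, -0.0621, -0.0218]), 'width': 0.09386361093237254}
```

View pics/top0.png

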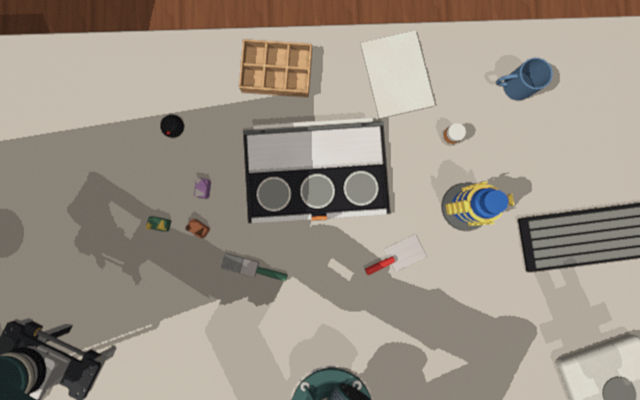

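View pics/scene0.png

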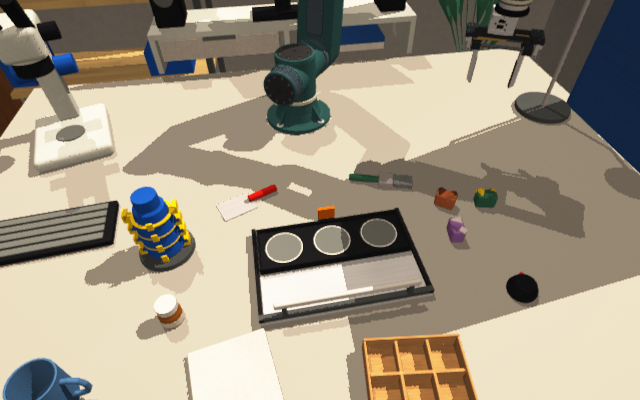

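```bash
python3 - <<'E'
from h import *
np.set_printoptions(precision=4,suppress=True)
a=np.load('top0.npz');b=np.load('scene0.npz')
c=lambda im,x,y,w=100,h=75:cv2.resize(im[y:y+h,x:x+w],(400,300),interpolation=cv2.INTER_CUBIC)
save('comp0',np.vstack([np.hstack([c(a['im'],135,170),c(b['im'],420,175)]),np.hstack([c(a['im'],435,165),c(b['im'],112,182,120,90)])]))
for nm,d in(('top',a),('scene',b)):
    im,K,P=d['im'],d['K'],d['P']
    hsv=cv2.cvtColor(im,cv2.COLOR_RGB2HSV)
    # rings: gray discs within black tray
    g=hsv[...,2]
    m=((hsv[...,1]<60)&(g>70)).astype(np.uint8)
    n,l,s,ce=cv2.connectedComponentsWithStats(m)
    for i in range(1,n):
        if 500<s[i,4]<1800:
            cs,_=cv2.findContours((l==i).astype(np.uint8),0,1); e=cv2.fitEllipse(cs[0]); print(nm,'disc',s[i],e,onz(K,P,*e[0],0.022))
    for col,lo,hi,z in(('orange',(5,200,150),(18,255,255),.05),('green',(35,80,30),(85,255,255),.02),('red',(3,120,60),(14,220,220),.02),('violet',(125,50,50),(155,255,255),.02),('blue',(105,150,80),(125,255,255),.1),('yellow',(22,150,100),(32,255,255),.02)):
        m=cv2.inRange(hsv,lo,hi);n,l,s,ce=cv2.connectedComponentsWithStats(m)
        for i in range(1,n):
            if s[i,4]>25: print(nm,col,s[i],ce[i],onz(K,P,*ce[i],z))
E
```

```text
top disc [ 343  170   36   36 1013] ((360.59686279296875, 187.72531127929688), (34.9348030090332, 35.14743423461914), 140.13165283203125) [ 0.5569 -0.0904  0.022 ]
top disc [300 173  35  36 996] ((317.08587646484375, 190.63995361328125), (34.38035202026367, 35.09912872314453), 0.8059201240539551) [0.5527 0.0214 0.022 ]
top disc [256 177  35  35 963] ((273.3601379394531, 193.5923614501953), (34.04977035522461, 34.24406051635742), 79.7935562133789) [0.5484 0.1339 0.022 ]
top disc [528 207 112  22 928] ((584.09375, 217.5266876220703), (7.868706703186035, 186.4180908203125), 82.64566040039062) [ 0.4642 -0.655   0.022 ]
top disc [530 217 110  22 912] ((584.9747314453125, 227.41273498535156), (7.846707344055176, 185.31141662597656), 82.65898132324219) [ 0.4391 -0.6553  0.022 ]
top disc [532 227 108  22 904] ((585.4586791992188, 237.3920440673828), (7.89682149887085, 183.6910400390625), 82.6393051147461) [ 0.4139 -0.6547  0.022 ]
top disc [533 237 107  22 892] ((586.5687866210938, 247.29945373535156), (7.9072585105896, 179.68948364257812), 82.68572998046875) [ 0.3889 -0.6556  0.022 ]
top di
[... 3977 characters left out ...]
0  61  36  26 251] [13.3187 75.8088] [-0.2371 -0.926   0.1   ]
scene blue [165  60  30  15 340] [179.8765  66.7324] [-0.2038 -0.3778  0.1   ]
scene blue [ 130  187   38   38 1026] [147.5624 205.9717] [ 0.4568 -0.3852  0.1   ]
scene blue [132 215  47  23 294] [157.6497 228.7925] [ 0.5302 -0.3531  0.1   ]
scene blue [138 229  41  19 250] [162.268 239.864] [ 0.563  -0.3393  0.1   ]
scene blue [148 240  35  18 233] [167.9742 250.3047] [ 0.5929 -0.3241  0.1   ]
scene yellow [476 189   9   7  37] [480.9459 191.5135] [0.4595 0.4279 0.02  ]
scene yellow [121 199  70  55 886] [157.1117 225.4831] [ 0.4453 -0.3892  0.02  ]
scene yellow [161 255   8   7  39] [164.641  258.1538] [ 0.5482 -0.3588  0.02  ]
```

View pics/comp0.png

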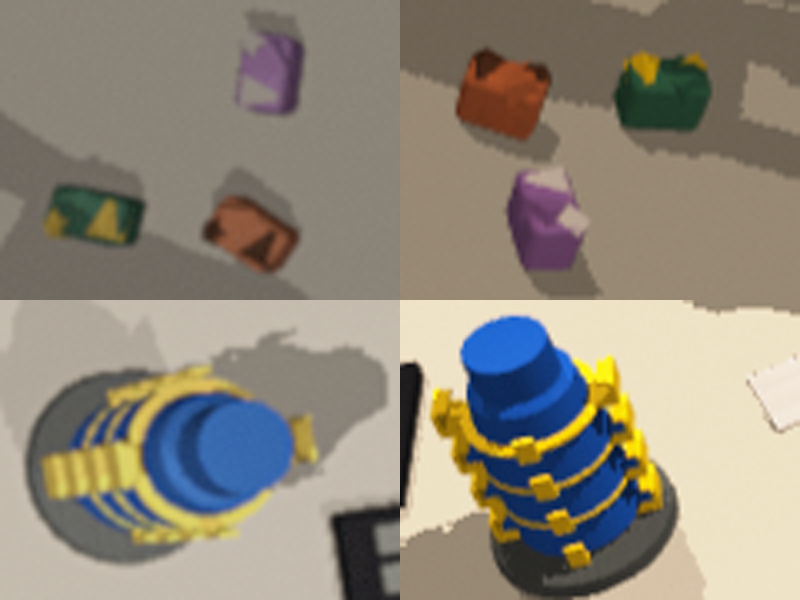

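```bash
cat >> h.py <<'E'
from scipy.spatial.transform import Rotation as Ro
def stones(im,K,P,z=.02):
    hsv=cv2.cvtColor(im,cv2.COLOR_RGB2HSV); m=((hsv[...,1]>75)&(hsv[...,2]>30)).astype(np.uint8)
    m=cv2.morphologyEx(m,cv2.MORPH_CLOSE,np.ones((3,3)))
    n,l,s,ce=cv2.connectedComponentsWithStats(m); out=[]
    for i in range(1,n):
        X=onz(K,P,*ce[i],z)
        if 120<s[i,4]<700 and .38<X[0]<.68 and -.16<X[1]<.6:
            cs,_=cv2.findContours((l==i).astype(np.uint8),0,1)
            W=np.array([onz(K,P,*p[0],.04)[:2] for p in cs[0]],np.float32)*1000
            hue=int(np.median(hsv[...,0][l==i])); out.append((hue,s[i].tolist(),X[:2].round(4),cv2.minAreaRect(W)))
    return out
def go(x,y,z,yaw=None):
    """tool-frame shift in cm to world point; jaw (tool y) heading now / turn needed to yaw deg"""
    o=robot.get_obs(); R=Ro.from_euler('xyz',o['ee_rot']).as_matrix()
    s=R.T@(np.array([x,y,z])-o['tool_pos'])*100
    h=np.degrees(np.arctan2(R[1,1],R[0,1])); t=None
    if yaw is not None: t=-((yaw-h+90)%180-90)
    print('shift',s.round(2),'jaw',round(h,1),'turn',t,'q6',round(o['joint_positions'][5],2),'down',R[:,0].round(3))
E
python3 - <<'E'
from h import *
np.set_printoptions(precision=4,suppress=True)
for nm in('top','scene'):
    d=np.load(nm+'0.npz')
    for r in stones(d['im'],d['K'],d['P']): print(nm,r)
for nm,u,v in(('top',496.5,201.5),('scene',144.1,195.5)):
    d=np.load(nm+'0.npz');print(nm,onz(d['K'],d['P'],u,v,.182))
d=np.load('top0.npz');f=lambda u,v,z:onz(d['K'],d['P'],u,v,z)
a=f(435+125/4,165+168/4,.142);b=f(435+304/4,165+140/4,.142);print('brk',a,b,(a+b)/2,np.degrees(np.arctan2(*(b-a)[1::-1])))
print('stand',f(467,206.5,.012))
for p in((.482,.428),(.467,.329),(.572,.312)): go(*p,.15,0)
E
```

```text
top (54, [146, 217, 24, 14, 250], array([0.4795, 0.4336]), ((479.8105163574219, 424.9258728027344), (57.9352912902832, 31.143522262573242), 84.81792449951172))
top (10, [186, 219, 24, 19, 293], array([0.4657, 0.3308]), ((465.427490234375, 324.80328369140625), (54.93525314331055, 35.188575744628906), 55.193824768066406))
scene (9, [434, 187, 24, 24, 415], array([0.4681, 0.3286]), ((483.9001159667969, 318.0049133300781), (51.332157135009766, 75.08905029296875), 56.303829193115234))
scene (69, [474, 187, 23, 20, 389], array([0.4801, 0.4299]), ((494.4162902832031, 417.52484130859375), (52.01340103149414, 79.07759857177734), 64.74317932128906))
scene (11, [317, 205, 18, 15, 227], array([0.467 , 0.0211]), ((484.7701416015625, 19.006389617919922), (42.46338653564453, 44.119083404541016), 86.71746826171875))
scene (153, [447, 219, 18, 23, 283], array([0.5754, 0.3116]), ((588.4851684570312, 303.324462890625), (37.24091720581055, 66.88096618652344), 71.95101928710938))
top [ 0.5019 -0.3635  0.182 ]
scene [ 0.51   -0.3586  0.182 ]
brk [ 0.4939 -0.313   0.142 ] [ 0.5067 -0.4142  0.142 ] [ 0.5003 -0.3636  0.142 ] -82.76105792153736
stand [ 0.5013 -0.3637  0.012 ]
shift [ 3.37  4.75 24.33] jaw 63.8 turn 63.77288107517611 q6 -0.1 down [-0.001 -0.001 -1.   ]
shift [ 3.39 -4.8  27.36] jaw 63.8 turn 63.77288107517611 q6 -0.1 down [-0.001 -0.001 -1.   ]
shift [ 3.38 -1.68 37.53] jaw 63.8 turn 63.77288107517611 q6 -0.1 down [-0.001 -0.001 -1.   ]
```

>>> carry_out:
  targets:
    - [0.35,1,0.69,3.44,0]
    - [0.35,1,0.69,3.44,0]
    - [0.35,1,0.69,3.44,0]
    - [0.35,1,0.69,3.44,0]
    - [0.35,1,0.69,3.44,0]
    - [0.35,1,0.69,3.43,0]
    - [0.35,1,0.7,3.43,0]
    - [0.35,0,0,0,8.59]
    - [0.35,0,0,0,8.59]
    - [0.35,0,0,0,8.59]
    - [0.35,0,0,0,8.59]
    - [0.35,0,0,0,8.59]
    - [0.35,0,0,0,8.59]
    - [0.35,0,0,0,8.59]
    - [0.35,0,0,0,8.59]
    - [0.35,0,0,0,0]

```text
time: 1.75
tool_pos: [0.4801, 0.4303, 0.1142]
ee_rot: [-0.87, 1.57, -2.526]
wrist_force: [0.3, -1.6, -0.4]
width: 0.0612
```

```bash
python3 - <<'E'
from h import *
go(.480,.430,.008,-5.2);print(robot.get_obs()['width'],robot.get_obs()['tool_pos'])
for n in('top','scene'):
    im,K,P=snap(n)
    for r in stones(im,K,P): print(n,r)
E
```

```text
shift [10.62 -0.    0.02] jaw -4.9 turn 0.2630522392938133 q6 0.73 down [-0.001 -0.001 -1.   ]
0.06118728553853095 [0.48012603 0.43026594 0.11422028]
top (58, [146, 217, 24, 14, 246], array([0.4793, 0.4335]), ((479.6552734375, 424.93994140625), (57.9352912902832, 30.831787109375), 84.81792449951172))
top (10, [186, 219, 24, 19, 293], array([0.4657, 0.3309]), ((465.427490234375, 324.80328369140625), (54.93525314331055, 35.188575744628906), 55.193824768066406))
scene (9, [434, 187, 24, 24, 410], array([0.4687, 0.3285]), ((485.2991943359375, 317.0719909667969), (51.33216094970703, 72.30492401123047), 56.30385208129883))
scene (69, [474, 187, 23, 20, 384], array([0.4802, 0.43  ]), ((494.44329833984375, 417.5820007324219), (51.886966705322266, 79.07759857177734), 64.74317932128906))
scene (11, [318, 206, 17, 14, 212], array([0.4682, 0.0211]), ((486.1814270019531, 18.881568908691406), (39.05036544799805, 42.30754852294922), 81.96537780761719))
scene (153, [447, 218, 18, 24, 280], array([0.5754, 0.3115]), ((586.9768676757812, 303.8905944824219), (37.098960876464844, 70.10000610351562), 71.95101928710938))
```

>>> carry_out:
  targets:
    - [0.35,3,0,0,0]
    - [0.35,3,0,0,0]
    - [0.35,3,0,0,0]
    - [0.35,1.6,0,0,0]
    - [0.35,0,0,0,0]
    - [1,0,0,0,0]
    - [1,0,0,0,0]
    - [1,0,0,0,0]
    - [1,0,0,0,0]
    - [1,0,0,0,0]
    - [1,-2,0,0,0]
    - [1,-3,0,0,0]
    - [1,-3,0,0,0]
    - [1,0,0,0,0]

```text
time: 3.25
tool_pos: [0.4829, 0.4325, 0.0943]
ee_rot: [2.313, 1.561, 0.656]
wrist_force: [0.1, 0.4, 0.0]
width: 0.0328
```

```bash
python3 - <<'E'
from h import *
go(.559,-.091,.029)
E
```

```text
shift [ 6.26 12.05 51.54] jaw -4.9 turn None q6 0.73 down [ 0.008  0.006 -1.   ]
```

>>> carry_out:
  targets:
    - [1,0,0.88,3.66,0]
    - [1,0,0.88,3.66,0]
    - [1,0,0.88,3.66,0]
    - [1,0,0.88,3.66,0]
    - [1,0,0.88,3.66,0]
    - [1,0,0.88,3.66,0]
    - [1,0,0.88,3.66,0]
    - [1,0,0.88,3.66,0]
    - [1,0,0.88,3.66,0]
    - [1,0,0.88,3.66,0]
    - [1,0,0.88,3.66,0]
    - [1,0,0.88,3.66,0]
    - [1,0,0.88,3.66,0]
    - [1,0,0.86,3.62,0]
    - [1,0,0,0,0]
    - [1,0,0,0,0]
    - [1,0,0,0,0]

```text
time: 4.95
tool_pos: [0.5578, -0.0891, 0.0874]
ee_rot: [-2.03, 1.568, 2.597]
wrist_force: [0.4, 0.1, -0.4]
width: 0.032
```

```bash
python3 - <<'E'
from h import *
go(.559,-.091,.030);print(robot.get_obs())
E
```

```text
shift [5.74 0.14 0.18] jaw -4.9 turn None q6 -0.17 down [-0.002  0.001 -1.   ]
{'time': 4.95, 'joint_positions': array([-2.59257729e-01,  1.60746071e-01,  1.48337481e+00,  7.03575940e-04,
        1.49986275e+00, -1.73629825e-01]), 'qvel': array([ 0.01582955, -0.00835206, -0.0068382 , -0.00190304,  0.00204874,
       -0.0004678 ]), 'joint_torque': array([-6.18179496e-01, -3.67933524e+01, -3.00555253e+01,  2.66026572e-02,
        2.15985806e-02,  2.27683682e-03]), 'tool_pos': array([ 0.5578499 , -0.08913024,  0.08743351]), 'ee_rot': array([-2.0298821 ,  1.5683045 ,  2.59682827]), 'wrist_force': array([ 0.39204843,  0.10906398, -0.37816914]), 'wrist_torque': array([-0.04485203,  0.07590387, -0.00790942]), 'width': 0.0320271867368639}
```

>>> carry_out:
  targets:
    - [1,2.4,0.14,0.18,0]
    - [1,2.2,0,0,0]
    - [1,1.1,0,0,0]
    - [1,0,0,0,0]
    - [0.2,0,0,0,0]
    - [0.2,0,0,0,0]
    - [0.2,-0.6,0,0,0]
    - [0.2,0,0,0,-8.59]
    - [0.2,0,0,0,-8.59]
    - [0.2,0,0,0,-8.59]
    - [0.2,0,0,0,-8.59]
    - [0.2,0,0,0,-8.59]
    - [0.2,0,0,0,-8.59]
    - [0.2,0,0,0,-8.59]
    - [0.2,0,0,0,-8.59]
    - [0.2,0,0,0,-8.59]
    - [0.2,0,0,0,-8.59]
    - [0.2,0,0,0,-4]

```text
time: 6.75
tool_pos: [0.5604, -0.0922, 0.0387]
ee_rot: [-0.022, 1.57, -0.106]
wrist_force: [0.2, -0.5, -0.4]
width: 0.075
```

>>> carry_out:
  targets:
    - [1,0,0,0,0]
    - [1,0,0,0,0]
    - [1,0,0,0,0]
    - [1,0,0,0,0]
    - [1,0,0,0,0]

```text
time: 7.25
tool_pos: [0.56, -0.0921, 0.038]
ee_rot: [0.554, 1.57, 0.465]
wrist_force: [0.1, -0.2, 1.0]
width: 0.0492
```

```bash
python3 - <<'E'
from h import *
go(.559,-.091,.030);print(robot.get_obs()['tool_pos'])
E
```

```text
shift [ 0.8   0.1  -0.11] jaw 84.9 turn None q6 -1.75 down [ 0.  0. -1.]
[ 0.56002774 -0.09211626  0.03797147]
```

>>> carry_out:
  targets:
    - [0.2,0,0,0,0]
    - [0.2,0,0,0,0]
    - [0.2,-3,0,0,0]
    - [0.2,-3,0,0,0]
    - [0.2,-2,0,0,0]
    - [0.2,0,0,0,0]

```text
time: 7.85
tool_pos: [0.5623, -0.0928, 0.1217]
ee_rot: [-0.164, 1.563, -0.252]
wrist_force: [-0.1, -1.0, 0.9]
width: 0.075
```

```bash
python3 - <<'E'
from h import *
go(.573,.3115,.09,84);print(robot.get_obs()['tool_pos'])
im,K,P=snap('top')
for r in stones(im,K,P,.042): print(r)
im,K,P=snap('scene')
for r in stones(im,K,P,.02): print(r)
E
```

```text
shift [ 3.1  40.37 -2.51] jaw 84.9 turn 0.9464444207946059 q6 -1.75 down [ 0.007 -0.002 -1.   ]
[ 0.56225047 -0.09277693  0.12170269]
(10, [186, 219, 24, 19, 291], array([0.4654, 0.324 ]), ((465.427490234375, 324.8033142089844), (54.93525695800781, 35.18856430053711), 55.19379425048828))
(9, [434, 187, 24, 24, 407], array([0.4685, 0.3286]), ((485.1787414550781, 317.1523132324219), (51.332157135009766, 72.0154037475586), 56.303829193115234))
(11, [317, 206, 18, 14, 214], array([0.4684, 0.0211]), ((486.1805419921875, 18.753480911254883), (41.80195617675781, 41.83119583129883), 86.24479675292969))
(153, [447, 219, 18, 23, 280], array([0.5755, 0.3114]), ((588.4851684570312, 303.324462890625), (37.24091720581055, 66.88096618652344), 71.95101928710938))
(69, [270, 229, 25, 24, 459], array([ 0.5413, -0.0922]), ((556.42236328125, -91.72514343261719), (55.05999755859375, 63.71342849731445), 89.21155548095703))
```

>>> carry_out:
  targets:
    - [0.35,0,3.36,-0.187,0]
    - [0.35,0,3.36,-0.187,0]
    - [0.35,0,3.36,-0.187,0]
    - [0.35,0,3.36,-0.187,0]
    - [0.35,0,3.36,-0.187,0]
    - [0.35,0,3.36,-0.187,0]
    - [0.35,0,3.36,-0.187,0]
    - [0.35,0,3.36,-0.187,0]
    - [0.35,0,3.36,-0.187,0]
    - [0.35,0,3.36,-0.187,0]
    - [0.35,0,3.36,-0.187,0]
    - [0.35,0,3.36,-0.187,0]
    - [0.35,3,0,0,0]
    - [0.35,0,0,0,0]
    - [0.35,0,0,0,0]

```text
time: 9.45
tool_pos: [0.5714, 0.3104, 0.0849]
ee_rot: [-2.608, 1.565, -2.696]
wrist_force: [-0.2, -0.8, 0.6]
width: 0.0611
```

```bash
python3 - <<'E'
from h import *
go(.573,.3115,.008,84);print(robot.get_obs()['tool_pos'])
im,K,P=snap('scene')
for r in stones(im,K,P,.02): print(r)
E
```

```text
shift [7.69 0.14 0.19] jaw 84.9 turn 0.9379089396177847 q6 -1.07 down [-0.005 -0.003 -1.   ]
[0.57141131 0.31044323 0.08489305]
(9, [434, 187, 13, 22, 200], array([0.463 , 0.3165]), ((479.43280029296875, 306.67547607421875), (29.003124237060547, 73.71754455566406), 69.3895034790039))
(11, [317, 206, 18, 14, 214], array([0.4684, 0.0211]), ((486.1805419921875, 18.753480911254883), (41.80195617675781, 41.83119583129883), 86.24479675292969))
(153, [447, 219, 18, 23, 281], array([0.5756, 0.3114]), ((587.7800903320312, 303.2527770996094), (36.27198028564453, 66.67411804199219), 75.51285552978516))
(69, [270, 229, 25, 24, 462], array([ 0.5413, -0.0924]), ((556.5947265625, -91.55736541748047), (55.040733337402344, 63.68696594238281), 89.6977310180664))
```

>>> carry_out:
  targets:
    - [0.35,3,0,0,0]
    - [0.35,3,0,0,0]
    - [0.35,1.8,0,0,0]
    - [0.35,0,0,0,0]
    - [1,0,0,0,0]
    - [1,0,0,0,0]
    - [1,0,0,0,0]
    - [1,0,0,0,0]
    - [1,-3,0,0,0]
    - [1,-3,0,0,0]
    - [1,-2,0,0,0]
    - [1,0,-3,-0.12,0]
    - [1,0,-3,-0.12,0]
    - [1,0,-3,-0.12,0]
    - [1,0,-3,-0.12,0]
    - [1,0,-3,-0.12,0]
    - [1,0,-3,-0.12,0]
    - [1,0,0,0,0]
    - [1,0,0,0,0]
    - [1,0,0,0,0]

```text
time: 11.5
tool_pos: [0.5502, 0.1336, 0.09]
ee_rot: [1.19, 1.57, 1.102]
wrist_force: [0.0, 0.2, -2.1]
width: 0.0318
```

```bash
python3 - <<'E'
from h import *
go(.5504,.1332,.03);print(robot.get_obs()['tool_pos'])
E
```

```text
shift [ 6.   -0.04  0.03] jaw 85.0 turn None q6 -1.35 down [ 0.     0.001 -1.   ]
[0.55016239 0.13359643 0.0899561 ]
```

>>> carry_out:
  targets:
    - [1,2.5,0,0,0]
    - [1,2.3,0,0,0]
    - [1,1.1,0,0,0]
    - [1,0,0,0,0]
    - [0.2,0,0,0,0]
    - [0.2,0,0,0,0]
    - [0.2,-0.6,0,0,0]
    - [0.2,0,0,0,8.59]
    - [0.2,0,0,0,8.59]
    - [0.2,0,0,0,8.59]
    - [0.2,0,0,0,8.59]
    - [0.2,0,0,0,8.59]
    - [0.2,0,0,0,8.59]
    - [0.2,0,0,0,8.59]
    - [0.2,0,0,0,8.59]
    - [0.2,0,0,0,8.59]
    - [0.2,0,0,0,8.59]
    - [0.2,0,0,0,4]

```text
time: 13.3
tool_pos: [0.5503, 0.1329, 0.0374]
ee_rot: [1.962, 1.57, 0.301]
wrist_force: [-0.2, 0.7, 0.4]
width: 0.0752
```

>>> carry_out:
  targets:
    - [1,0,0,0,0]
    - [1,0,0,0,0]
    - [1,0,0,0,0]
    - [1,0,0,0,0]
    - [1,0,0,0,0]

```text
time: 13.8
tool_pos: [0.55, 0.1328, 0.0369]
ee_rot: [-2.245, 1.571, 2.381]
wrist_force: [0.2, -0.6, 0.8]
width: 0.0493
```

>>> carry_out:
  targets:
    - [0.2,0,0,0,0]
    - [0.2,0,0,0,0]
    - [0.2,-3,0,0,0]
    - [0.2,-3,0,0,0]
    - [0.2,-2,0,0,0]
    - [0.35,0,0,0,8.59]
    - [0.35,0,0,0,8.59]
    - [0.35,0,0,0,8.59]
    - [0.35,0,0,0,4]
    - [0.35,0,0,0,0]

```text
time: 14.8
tool_pos: [0.5501, 0.1328, 0.1167]
ee_rot: [2.602, 1.571, 0.426]
wrist_force: [0.2, -0.4, 1.3]
width: 0.0615
```

```bash
python3 - <<'E'
from h import *
go(.467,.3297,.09,-34.8);print(robot.get_obs()['tool_pos'])
im,K,P=snap('top')
for r in stones(im,K,P,.02): print(r)
im,K,P=snap('scene')
for r in stones(im,K,P,.02): print(r)
E
```

```text
shift [  2.67 -18.04 -11.46] jaw -34.7 turn 0.09692906800054857 q6 0.74 down [ 0.  0. -1.]
[0.55007917 0.13276696 0.11673946]
(47, [352, 180, 21, 13, 245], array([ 0.5619, -0.094 ]), ((559.3429565429688, -92.18328094482422), (50.52242660522461, 30.422977447509766), 88.30980682373047))
(9, [434, 187, 24, 24, 411], array([0.4679, 0.3287]), ((484.4970397949219, 317.6574401855469), (51.45222854614258, 72.02955627441406), 55.92601013183594))
(11, [318, 206, 17, 14, 213], array([0.4686, 0.0212]), ((486.2283630371094, 18.874948501586914), (39.05036544799805, 42.30397415161133), 81.96537780761719))
(153, [372, 214, 17, 26, 284], array([0.5382, 0.1379]), ((548.8347778320312, 135.2178955078125), (35.90724563598633, 76.71813201904297), 82.299072265625))
(69, [270, 229, 25, 24, 467], array([ 0.5414, -0.0923]), ((556.4214477539062, -91.78842163085938), (55.186546325683594, 63.71342849731445), 89.21155548095703))
```

>>> carry_out:
  targets:
    - [0.35,0,-3.01,-1.91,0]
    - [0.35,0,-3.01,-1.91,0]
    - [0.35,0,-3.01,-1.91,0]
    - [0.35,0,-3.01,-1.91,0]
    - [0.35,0,-3,-1.91,0]
    - [0.35,0,-3,-1.91,0]
    - [0.35,3,0,0,0]
    - [0.35,3,0,0,0]
    - [0.35,3,0,0,0]
    - [0.35,1.7,0,0,0]
    - [0.35,0,0,0,0]
    - [1,0,0,0,0]
    - [1,0,0,0,0]
    - [1,0,0,0,0]
    - [1,0,0,0,0]
    - [1,-3,0,0,0]
    - [1,-3,0,0,0]
    - [1,-2,0,0,0]

```text
time: 16.7
tool_pos: [0.4678, 0.3302, 0.0923]
ee_rot: [2.726, 1.568, 0.549]
wrist_force: [1.3, -0.1, -1.2]
width: 0.0314
```

>>> carry_out:
  targets:
    - [1,0,2.76,2.27,0]
    - [1,0,2.76,2.27,0]
    - [1,0,2.76,2.27,0]
    - [1,0,2.75,2.27,0]
    - [1,0,2.75,2.27,0]
    - [1,0,2.75,2.26,0]
    - [1,0,2.75,2.26,0]
    - [1,0,2.75,2.26,0]
    - [1,0,2.75,2.26,0]
    - [1,0,0,0,0]
    - [1,0,0,0,0]
    - [1,0,0,0,0]
    - [1,0,0,0,0]

```text
time: 18.0
tool_pos: [0.5543, 0.0222, 0.0898]
ee_rot: [-2.359, 1.57, 1.749]
wrist_force: [-0.3, 0.6, -0.5]
width: 0.0317
```

```bash
python3 - <<'E'
from h import *
go(.5547,.0208,.03);print(robot.get_obs()['tool_pos'])
E
```

```text
shift [5.98 0.12 0.09] jaw -34.6 turn None q6 0.54 down [-0.  0. -1.]
[0.554268   0.02221714 0.08981223]
```

>>> carry_out:
  targets:
    - [1,2.5,0.1,0.08,0]
    - [1,2.3,0,0,0]
    - [1,1.1,0,0,0]
    - [1,0,0,0,0]
    - [0.2,0,0,0,0]
    - [0.2,0,0,0,0]
    - [0.2,-0.6,0,0,0]
    - [0.2,0,0,0,-8.59]
    - [0.2,0,0,0,-8.59]
    - [0.2,0,0,0,-8.59]
    - [0.2,0,0,0,-8.59]
    - [0.2,0,0,0,-8.59]
    - [0.2,0,0,0,-8.59]
    - [0.2,0,0,0,-8.59]
    - [0.2,0,0,0,-8.59]
    - [0.2,0,0,0,-8.59]
    - [0.2,0,0,0,-8.59]
    - [0.2,0,0,0,-4]

```text
time: 19.8
tool_pos: [0.5553, 0.0198, 0.0374]
ee_rot: [0.654, 1.57, 0.051]
wrist_force: [0.2, -0.0, -0.0]
width: 0.0753
```

>>> carry_out:
  targets:
    - [1,0,0,0,0]
    - [1,0,0,0,0]
    - [1,0,0,0,0]
    - [1,0,0,0,0]
    - [1,0,0,0,0]

```text
time: 20.3
tool_pos: [0.555, 0.0197, 0.0369]
ee_rot: [-0.223, 1.571, -0.831]
wrist_force: [0.3, -0.9, 0.8]
width: 0.0493
```

>>> carry_out:
  targets:
    - [0.2,0,0,0,0]
    - [0.2,0,0,0,0]
    - [0.2,-4,0,0,0]
    - [0.2,-4,0,0,0]
    - [0.2,-4,0,0,0]
    - [0.2,-4,0,0,0]
    - [0.1,-4,0,0,0]
    - [0.1,0,0,0,0]
    - [0.1,0,0,0,0]

```text
time: 21.2
tool_pos: [0.5555, 0.0198, 0.2379]
ee_rot: [0.603, 1.568, -0.005]
wrist_force: [0.2, 1.0, 0.2]
width: 0.0848
```

```bash
python3 - <<'E'
from h import *
print(robot.get_obs()['tool_pos'])
np.set_printoptions(precision=4,suppress=True)
# knob top circle: cast blue top-disc in both views
for n in('top','scene'):
    im,K,P=snap(n);hsv=cv2.cvtColor(im,cv2.COLOR_RGB2HSV)
    c=proj(K,P,(.504,-.361,.182)).astype(int)
    print(n,c,[ [tuple(hsv[c[1]+dy,c[0]+dx]) for dx in (-14,-10,-6,0,6,10,14)] for dy in(-8,0,8)])
    save('k_'+n,cv2.resize(im[c[1]-30:c[1]+30,c[0]-40:c[0]+40],(640,480),interpolation=cv2.INTER_CUBIC))
i1=cv2.imread('pics/k_top.png');i2=cv2.imread('pics/k_scene.png');cv2.imwrite('pics/k.png',cv2.resize(np.hstack([i1,i2]),(800,300)))
go(.5035,-.361,.2)
E
```

```text
[0.55552747 0.01977331 0.23793491]
top [495 200] [[(np.uint8(108), np.uint8(173), np.uint8(109)), (np.uint8(108), np.uint8(178), np.uint8(89)), (np.uint8(109), np.uint8(174), np.uint8(117)), (np.uint8(108), np.uint8(180), np.uint8(136)), (np.uint8(110), np.uint8(147), np.uint8(135)), (np.uint8(17), np.uint8(31), np.uint8(155)), (np.uint8(18), np.uint8(30), np.uint8(155))], [(np.uint8(108), np.uint8(193), np.uint8(70)), (np.uint8(108), np.uint8(176), np.uint8(133)), (np.uint8(108), np.uint8(174), np.uint8(138)), (np.uint8(109), np.uint8(178), np.uint8(136)), (np.uint8(108), np.uint8(177), np.uint8(137)), (np.uint8(108), np.uint8(183), np.uint8(148)), (np.uint8(23), np.uint8(153), np.uint8(187))], [(np.uint8(108), np.uint8(179), np.uint8(97)), (np.uint8(109), np.uint8(163), np.uint8(78)), (np.uint8(108), np.uint8(172), np.uint8(139)), (np.uint8(108), np.uint8(172), np.uint8(138)), (np.uint8(108), np.uint8(173), np.uint8(165)), (np.uint8(110), np.uint8(135), np.uint8(185)), (np.uint8(18), np.uint8(32), np.uint8(157))]]
scene [143 193] [[(np.uint8(17), np.uint8(55), np.uint8(161)), (np.u
[... 304 characters left out ...]
(160)), (np.uint8(108), np.uint8(214), np.uint8(222)), (np.uint8(109), np.uint8(210), np.uint8(135)), (np.uint8(108), np.uint8(212), np.uint8(137)), (np.uint8(109), np.uint8(208), np.uint8(137)), (np.uint8(108), np.uint8(211), np.uint8(138)), (np.uint8(16), np.uint8(44), np.uint8(138))], [(np.uint8(16), np.uint8(54), np.uint8(157)), (np.uint8(109), np.uint8(208), np.uint8(137)), (np.uint8(109), np.uint8(208), np.uint8(137)), (np.uint8(109), np.uint8(205), np.uint8(139)), (np.uint8(109), np.uint8(208), np.uint8(104)), (np.uint8(109), np.uint8(213), np.uint8(79)), (np.uint8(109), np.uint8(209), np.uint8(67))]]
shift [  3.49 -34.15  17.59] jaw 55.2 turn None q6 -1.03 down [-0.003  0.    -1.   ]
```

View pics/k.png

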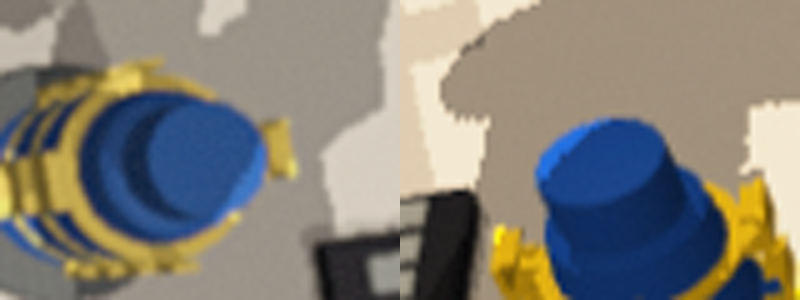

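>>> carry_out:
  targets:
    - [0.1,0,-3.11,1.6,0]
    - [0.1,0,-3.11,1.6,0]
    - [0.1,0,-3.11,1.6,0]
    - [0.1,0,-3.11,1.6,0]
    - [0.1,0,-3.11,1.6,0]
    - [0.1,0,-3.11,1.6,0]
    - [0.1,0,-3.11,1.59,0]
    - [0.1,0,-3.1,1.59,0]
    - [0.1,0,-3.1,1.59,0]
    - [0.1,0,-3.1,1.59,0]
    - [0.1,0,-3.1,1.59,0]
    - [0.1,1,0,0,8.59]
    - [0.1,1,0,0,8.59]
    - [0.1,1,0,0,8.59]
    - [0.1,0.5,0,0,8.59]
    - [0.1,0,0,0,8.59]
    - [0.1,0,0,0,2]
    - [0.1,0,0,0,0]
    - [0.1,0,0,0,0]

```text
time: 23.2
tool_pos: [0.5034, -0.3605, 0.1999]
ee_rot: [-2.512, 1.568, 2.38]
wrist_force: [0.2, 0.7, 0.0]
width: 0.0848
```

```bash
python3 - <<'E'
from h import *
go(.504,-.361,.155);p=robot.get_obs()['tool_pos'];print(p,robot.get_obs()['width'])
im,K,P=snap('scene');c=proj(K,P,p);print(c)
c=c.astype(int);x0,y0=c[0]-50,c[1]-40
save('g1',cv2.resize(im[y0:y0+75,x0:x0+100],(800,600),interpolation=cv2.INTER_CUBIC));print(x0,y0)
E
```

```text
shift [4.49 0.06 0.07] jaw 10.3 turn None q6 -0.89 down [-0.002  0.002 -1.   ]
[ 0.50337018 -0.36048409  0.19990232] 0.08481030405628406
[140.76974551 187.03987775]
90 147
```

View pics/g1.png

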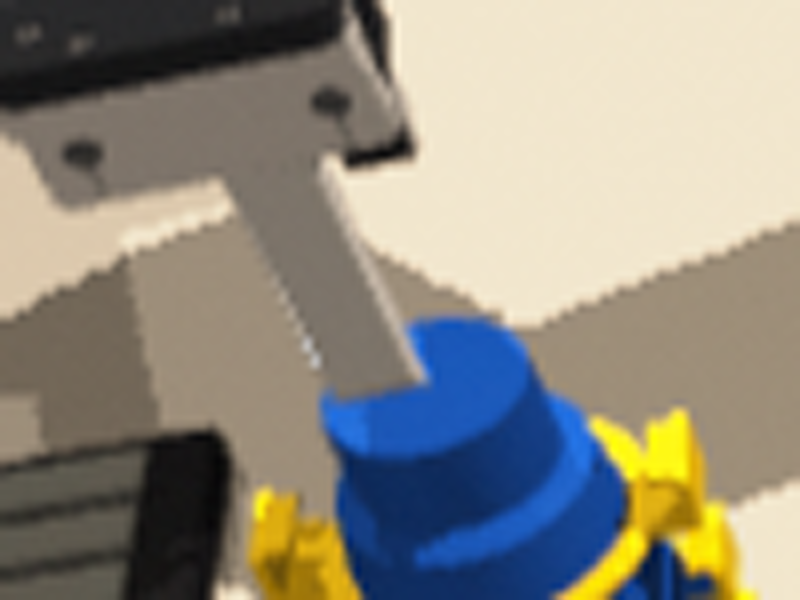

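```bash
python3 - <<'E'
from h import *
o=robot.get_obs();p=o['tool_pos'];R=Ro.from_euler('xyz',o['ee_rot']).as_matrix()
d=np.load('scene0.npz');K,P=d['K'],d['P']
for z in(-.008,.008): print(proj(K,P,p+R[:,1]*.055*np.sign(R[0,1])+R[:,2]*z))
f=lambda u,v:(90+(u+.5)/8-.5,147+(v+.5)/8-.5)
for q in((333,400),(425,383)): print(q,f(*q),onz(K,P,*f(*q),p[2]))
print((p+R[:,1]*.055*np.sign(R[0,1])))
u=f(427,390);print(u,onz(K,P,*u,.182))
E
```

```text
[145.52391856 204.6596037 ]
[136.84264307 206.68472299]
(333, 400) (131.1875, 196.5625) [ 0.52888296 -0.37449509  0.2003269 ]
(425, 383) (142.6875, 194.4375) [ 0.52639603 -0.35293763  0.2003269 ]
[ 0.55762044 -0.35078812  0.20024491]
(142.9375, 195.3125) [ 0.50903539 -0.36102816  0.182     ]
```

```bash
python3 - <<'E'
from h import *
o=robot.get_obs();p=o['tool_pos'];R=Ro.from_euler('xyz',o['ee_rot']).as_matrix();print(o['tool_pos'],R.round(3))
out=[]
for n in('scene','top'):
    im,K,P=snap(n);c=proj(K,P,p).astype(int);x0,y0=c[0]-60,c[1]-60
    x0=max(x0,0);y0=max(y0,0)
    s=4;I=cv2.resize(im[y0:y0+120,x0:x0+100],(400,480),interpolation=cv2.INTER_CUBIC)
    for a,col in((0,(255,255,255)),(.0424,(255,0,0)),(-.0424,(255,0,255)),(.055,(0,255,0)),(-.055,(0,255,255))):
        A=p+R[:,1]*a;B=A-R[:,0]*.06
        q=[tuple(int(t) for t in (proj(K,P,X)-[x0,y0]+.5)*s) for X in(A,B)]
        cv2.line(I,q[0],q[1],col,1)
    out.append(I)
save('g2',np.hstack(out))
E
```

```text
[ 0.50350234 -0.36059754  0.2003269 ] [[-0.002  0.984  0.178]
 [ 0.002  0.178 -0.984]
 [-1.    -0.001 -0.002]]
```

View pics/g2.png

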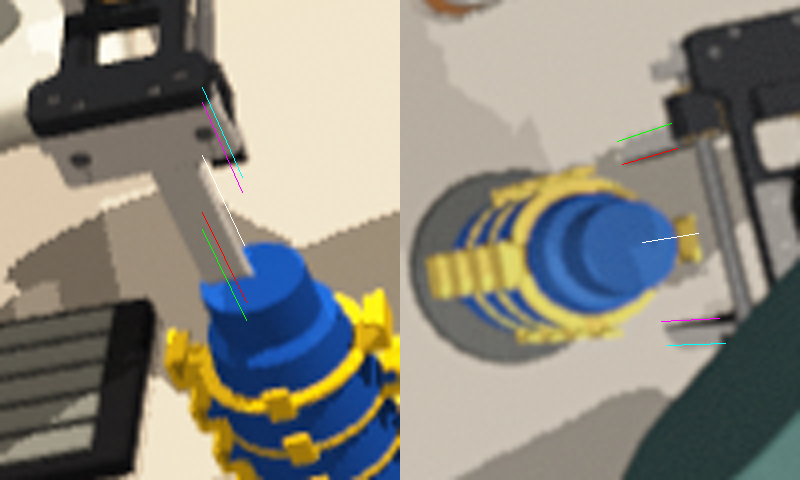

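>>> carry_out:
  targets:
    - [0.1,1,0,0,0]
    - [0.1,1,0,0,0]
    - [0.1,1,0,0,0]
    - [0.1,1,0,0,0]
    - [0.1,0.5,0,0,0]
    - [0.1,0,0,0,0]
    - [0.1,0,0,0,0]

```text
time: 24.05
tool_pos: [0.504, -0.361, 0.1568]
ee_rot: [1.301, 1.571, -0.091]
wrist_force: [-0.5, 0.7, 0.4]
width: 0.0849
```

```bash
python3 - <<'E'
from h import *
o=robot.get_obs();p=o['tool_pos'];R=Ro.from_euler('xyz',o['ee_rot']).as_matrix();print(p,o['wrist_force'])
out=[]
for n,w in(('scene',50),('top',50)):
    im,K,P=snap(n);c=proj(K,P,p).astype(int);x0,y0=c[0]-25,c[1]-37;print(x0,y0)
    s=8;I=cv2.resize(im[y0:y0+75,x0:x0+50],(400,600),interpolation=cv2.INTER_CUBIC)
    for a in(.0424,-.0424,.055,-.055):
        q=tuple(int(t) for t in (proj(K,P,p+R[:,1]*a)-[x0,y0]+.5)*s)
        cv2.circle(I,q,3,(255,0,0) if a>0 else (255,0,255),-1)
    out.append(I)
save('g3',np.hstack(out))
E
```

```text
[ 0.50397357 -0.36101812  0.15683131] [-0.50775286  0.71965448  0.42833064]
122 165
465 164
```

View pics/g3.png

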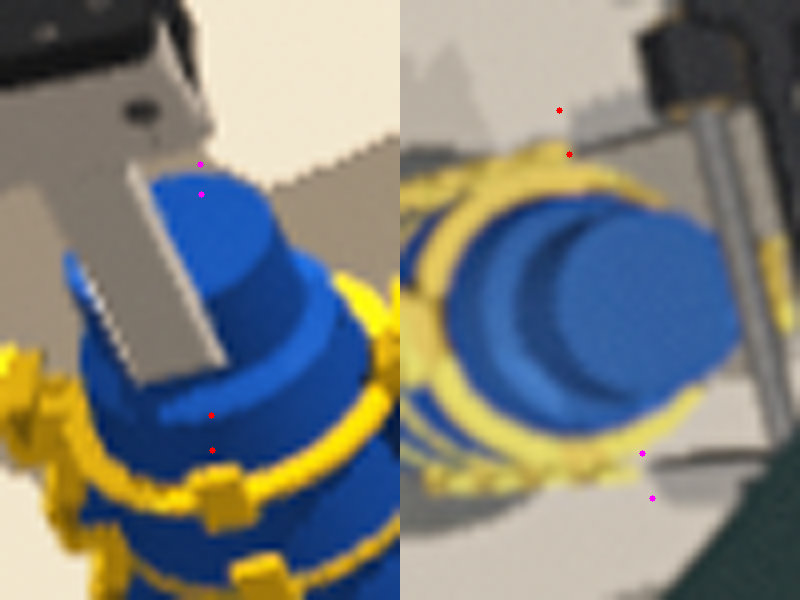

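>>> carry_out:
  targets:
    - [1,0,0,0,0]
    - [1,0,0,0,0]
    - [1,0,0,0,0]
    - [1,0,0,0,0]
    - [1,0,0,0,0]
    - [1,0,0,0,0]

```text
time: 24.75
tool_pos: [0.5039, -0.361, 0.1568]
ee_rot: [0.601, 1.571, -0.791]
wrist_force: [0.1, -1.3, -0.3]
width: 0.0511
```

```bash
python3 - <<'E'
from h import *
go(.504,-.361,.163);o=robot.get_obs();print(o['tool_pos'],o['wrist_force'],o['wrist_torque'],o['width'])
E
```

```text
shift [-0.62  0.01  0.  ] jaw 10.2 turn None q6 -0.89 down [ 0. -0. -1.]
[ 0.50390311 -0.3610098   0.15680869] [ 0.13456557 -1.31377759 -0.31586268] [-0.0778227   0.04050221 -0.06423043] 0.051070695717949
```

>>> carry_out:
  targets:
    - [1,-0.2,0,0,0]
    - [1,-0.2,0,0,0]
    - [1,-0.2,0,0,0]
    - [1,0,0,0,0]
    - [1,0,0,0,0]
    - [1,0,0,0,0]

```text
time: 25.35
tool_pos: [0.5039, -0.3609, 0.1626]
ee_rot: [-2.9, 1.571, 1.991]
wrist_force: [0.5, 0.1, -0.7]
width: 0.0508
```

>>> carry_out:
  targets:
    - [1,0,0,0,6]
    - [1,0,0,0,6]
    - [1,0,0,0,6]
    - [1,0,0,0,6]
    - [1,0,0,0,6]
    - [1,0,0,0,6]
    - [1,0,0,0,6]
    - [1,0,0,0,2]
    - [1,0,0,0,0]
    - [1,0,0,0,0]

```text
time: 26.35
tool_pos: [0.5039, -0.3609, 0.1626]
ee_rot: [-2.134, 1.571, 1.989]
wrist_force: [-0.4, 0.7, -0.7]
width: 0.0508
```

```bash
python3 - <<'E'
from h import *
go(.504,-.361,.163);o=robot.get_obs();print(o['tool_pos'],o['wrist_force'],o['wrist_torque'],o['width'])
E
```

```text
shift [-0.04  0.01 -0.  ] jaw -33.7 turn None q6 -0.12 down [-0.  0. -1.]
[ 0.50387369 -0.36091993  0.16262935] [-0.39655162  0.69612172 -0.695818  ] [-0.08387426  0.16584808 -0.06832284] 0.05084420058933468
```

>>> carry_out:
  targets:
    - [1,-1,0,0,0]
    - [1,-2,0,0,0]
    - [1,-2,0,0,0]
    - [1,-2,0,0,0]
    - [1,-2,0,0,0]
    - [1,0,0,0,0]
    - [1,0,0,0,0]

```text
time: 27.05
tool_pos: [0.5041, -0.3611, 0.2533]
ee_rot: [1.509, 1.569, -0.651]
wrist_force: [0.6, -0.7, -1.2]
width: 0.0508
```

>>> carry_out:
  targets:
    - [1,0,-1.28,-3.18,0]
    - [1,0,-1.28,-3.18,0]
    - [1,0,-1.28,-3.18,0]
    - [1,0,-1.28,-3.18,0]
    - [1,0,-1.28,-3.19,0]
    - [1,0,-1.28,-3.19,0]
    - [1,0,-1.29,-3.19,0]
    - [1,0,-1.29,-3.19,0]
    - [1,3,0,0,0]
    - [1,2,0,0,0]
    - [1,0,0,0,0]
    - [1,0,0,0,0]
    - [1,0,0,0,0]

```text
time: 28.35
tool_pos: [0.5606, -0.0925, 0.2038]
ee_rot: [1.947, 1.569, -0.213]
wrist_force: [-0.1, -0.3, -1.1]
width: 0.0507
```

```bash
python3 - <<'E'
from h import *
go(.560,-.0921,.0875);o=robot.get_obs();print(o['tool_pos'],o['wrist_force'],o['width'])
im,K,P=snap('scene');save('h1',cv2.resize(im[130:330,90:430],(800,470),interpolation=cv2.INTER_CUBIC))
im,K,P=snap('top')
for r in stones(im,K,P,.042): print(r)
E
```

```text
shift [ 1.163e+01 -9.000e-02  1.000e-02] jaw -33.8 turn None q6 0.33 down [ 0.002 -0.    -1.   ]
[ 0.5606485  -0.09249574  0.20381541] [-0.09564471 -0.30459903 -1.07291263] 0.05073537165849416
(10, [307, 180, 22, 20, 276], array([0.5547, 0.0207]), ((555.5484008789062, 20.781707763671875), (52.08346176147461, 35.92097473144531), 51.67816925048828))
```

View pics/h1.png

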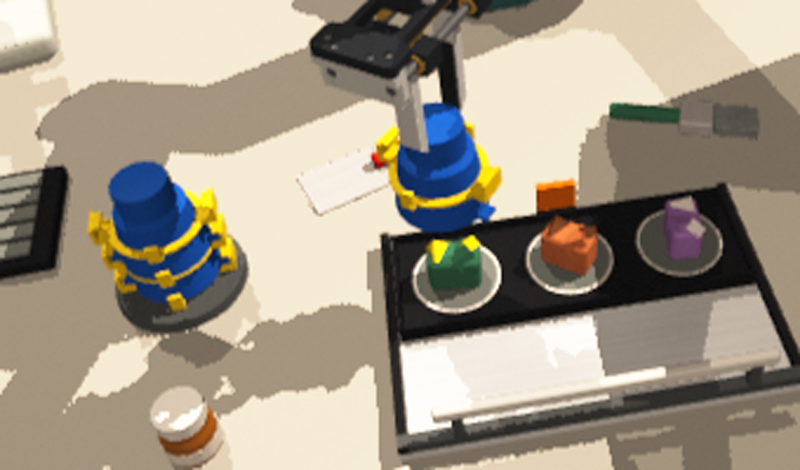

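>>> carry_out:
  targets:
    - [1,3,-0.05,0,0]
    - [1,3,0,0,0]
    - [1,1.5,0,0,0]
    - [1,1,0,0,0]
    - [1,1,0,0,0]
    - [1,0.5,0,0,0]
    - [1,0,0,0,0]

```text
time: 29.15
tool_pos: [0.5599, -0.0919, 0.1027]
ee_rot: [-2.507, 1.571, 1.616]
wrist_force: [-0.3, -0.4, -0.5]
width: 0.0504
```

>>> carry_out:
  targets:
    - [1,0.5,0,0,0]
    - [1,0.5,0,0,0]
    - [1,0.4,0,0,0]
    - [1,0.2,0,0,0]
    - [1,0,0,0,0]
    - [1,0,0,0,0]

```text
time: 29.75
tool_pos: [0.56, -0.0918, 0.0868]
ee_rot: [2.224, 1.57, 0.063]
wrist_force: [-0.4, 0.5, -0.3]
width: 0.0505
```

```bash
python3 - <<'E'
from h import *
go(.560,-.0921,.0868);o=robot.get_obs();print(o['tool_pos'],o['wrist_force'],o['wrist_torque'],o['width'])
E
```

```text
shift [0.   0.02 0.02] jaw -33.8 turn None q6 0.33 down [ 0.  0. -1.]
[ 0.55995485 -0.09184885  0.0868274 ] [-0.37786627  0.47855182 -0.26356965] [-0.00983788  0.12438997  0.003742  ] 0.05049196597194292
```

>>> carry_out:
  targets:
    - [1,0.1,0,0,0]
    - [0.1,0,0,0,0]
    - [0.1,0,0,0,0]
    - [0.1,0,0,0,0]
    - [0.1,-2,0,0,0]
    - [0.1,-3,0,0,0]
    - [0.1,-3,0,0,0]
    - [0.1,-2,1.28,3.18,0]
    - [0.1,0,1.28,3.18,0]
    - [0.1,0,1.28,3.18,0]
    - [0.1,0,1.28,3.18,0]
    - [0.1,0,1.28,3.19,0]
    - [0.1,0,1.28,3.19,0]
    - [0.1,0,1.29,3.19,0]
    - [0.1,0,1.29,3.19,0]

```text
time: 31.25
tool_pos: [0.503, -0.362, 0.1854]
ee_rot: [-2.323, 1.571, 1.8]
wrist_force: [0.1, 0.3, -0.2]
width: 0.0848
```

>>> carry_out:
  targets:
    - [0.1,0,0,0,-8.5]
    - [0.1,0,0,0,-8.5]
    - [0.1,0,0,0,-8.5]
    - [0.1,0,0,0,-8.5]
    - [0.1,0,0,0,-8.5]
    - [0.1,0,0,0,-1.5]
    - [0.1,0,0,0,0]
    - [0.1,0,0,0,0]

```text
time: 32.05
tool_pos: [0.5035, -0.3606, 0.1856]
ee_rot: [3.122, 1.571, 1.728]
wrist_force: [0.7, -0.2, 0.3]
width: 0.0845
```

```bash
python3 - <<'E'
from h import *
go(.504,-.361,.1208);o=robot.get_obs();print(o['tool_pos'])
im,K,P=snap('top');a=im[150:230,235:395]
im,K,P=snap('scene');b=im[160:300,100:420]
save('h2',np.vstack([cv2.resize(b,(686,300),interpolation=cv2.INTER_CUBIC),cv2.resize(a,(686,300),interpolation=cv2.INTER_CUBIC)]))
E
```

```text
shift [6.48 0.04 0.04] jaw 10.1 turn None q6 -0.89 down [-0.  0. -1.]
[ 0.50352254 -0.36064459  0.18561733]
```

View pics/h2.png

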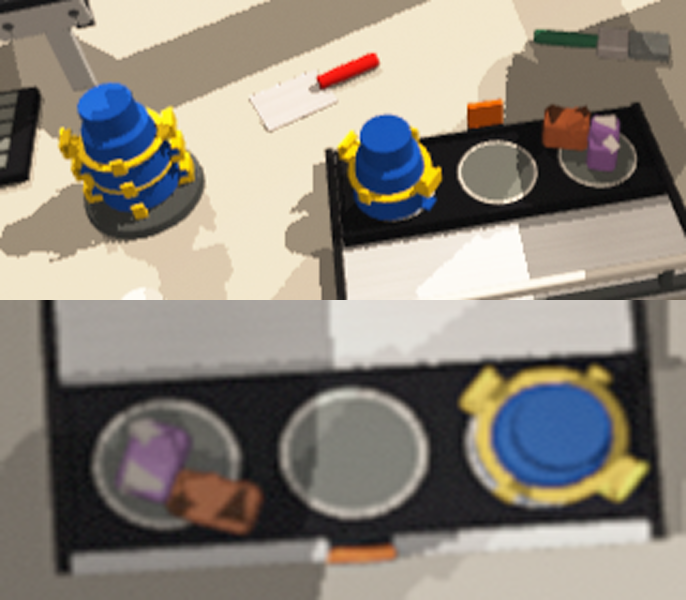

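```bash
cat >> h.py <<'E'
def hue(im,K,P,lo,hi,zt,box=None):
    hsv=cv2.cvtColor(im,cv2.COLOR_RGB2HSV);m=cv2.inRange(hsv,lo,hi);
    if box: k=np.zeros_like(m);x,y,w,h=box;k[y:y+h,x:x+w]=1;m*=k
    n,l,s,ce=cv2.connectedComponentsWithStats(m);i=1+np.argmax(s[1:,4])
    cs,_=cv2.findContours((l==i).astype(np.uint8),0,1)
    W=np.array([onz(K,P,*p[0],zt)[:2] for p in cs[0]],np.float32)*1000
    return s[i].tolist(),onz(K,P,*ce[i],zt)[:2].round(4),cv2.minAreaRect(W)
E
python3 - <<'E'
from h import *
t=snap('top');s=snap('scene')
for nm,lo,hi in(('red',(2,90,40),(16,255,255)),('vio',(125,40,40),(165,255,255))):
    print(nm,hue(*t,lo,hi,.06,(240,150,80,66)),hue(*s,lo,hi,.045,(320,200,90,60)))
E
```

```text
red ([274, 195, 23, 18, 288], array([0.5196, 0.1012]), ((519.9539184570312, 101.55159759521484), (52.231849670410156, 35.92945861816406), 72.42036437988281)) ([353, 209, 23, 22, 430], array([0.5262, 0.102 ]), ((524.2653198242188, 101.74739074707031), (51.00910568237305, 66.22644805908203), 70.7381362915039))
vio ([262, 183, 18, 21, 185], array([0.5488, 0.1341]), ((547.704345703125, 136.65542602539062), (34.5642204284668, 50.10210418701172), 69.92670440673828)) ([373, 214, 16, 26, 262], array([0.5598, 0.1333]), ((554.2529907226562, 136.3142852783203), (32.22161102294922, 76.17207336425781), 72.49642944335938))
```

>>> carry_out:
  targets:
    - [0.45,0,0.77,-3.47,0]
    - [0.45,0,0.77,-3.47,0]
    - [0.45,0,0.77,-3.47,0]
    - [0.45,0,0.77,-3.47,0]
    - [0.45,0,0.77,-3.47,0]
    - [0.45,0,0.77,-3.47,0]
    - [0.45,0,0.77,-3.47,0]
    - [0.45,0,0.77,-3.47,0]
    - [0.45,0,0.77,-3.47,0]
    - [0.45,0,0.76,-3.48,0]
    - [0.45,0,0.76,-3.48,0]
    - [0.45,0,0.76,-3.48,0]
    - [0.45,0,0.76,-3.48,0]
    - [0.45,0,0,0,8.5]
    - [0.45,0,0,0,8.5]
    - [0.45,0,0,0,8.5]
    - [0.45,2,0,0,2.2]
    - [0.45,3,0,0,0]
    - [0.45,2,0,0,0]
    - [0.45,0,0,0,0]

```text
time: 34.25
tool_pos: [0.5189, 0.1011, 0.1122]
ee_rot: [-1.181, 1.564, -3.058]
wrist_force: [-1.1, -0.2, 0.0]
width: 0.0519
```

```bash
python3 - <<'E'
from h import *
go(.523,.101,.036);o=robot.get_obs();print(o['tool_pos'],o['width'])
s=snap('scene')
for nm,lo,hi in(('red',(2,90,40),(16,255,255)),('vio',(125,40,40),(165,255,255))):
    print(nm,hue(*s,lo,hi,.045,(320,200,90,60)))
save('h3',cv2.resize(s[0][180:260,320:420],(750,600),interpolation=cv2.INTER_CUBIC))
E
```

```text
shift [ 7.62  0.45 -0.13] jaw -17.5 turn None q6 0.39 down [-0.007 -0.001 -1.   ]
[0.51889704 0.10111931 0.11221257] 0.051871857856560635
red ([353, 209, 23, 22, 430], array([0.5265, 0.1021]), ((524.721923828125, 102.33098602294922), (51.2598876953125, 66.08724212646484), 72.5814437866211))
vio ([373, 214, 17, 26, 264], array([0.5599, 0.1335]), ((554.261474609375, 136.38995361328125), (32.78473663330078, 77.35669708251953), 69.98082733154297))
```

View pics/h3.png

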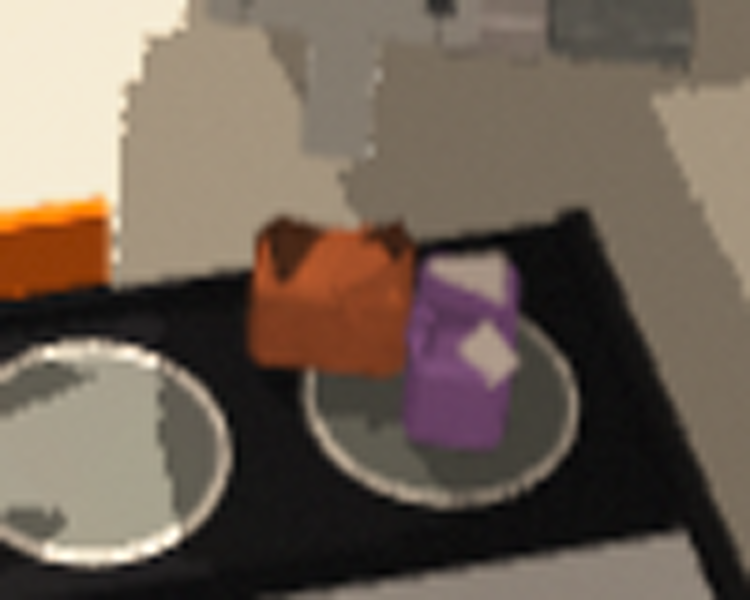

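>>> carry_out:
  targets:
    - [0.45,2,0,0,0]
    - [0.45,2,0,0,0]
    - [0.45,2,0,0,0]
    - [0.45,1,0,0,0]
    - [0.45,0.9,0,0,0]
    - [0.45,0,0,0,0]

```text
time: 34.9
tool_pos: [0.5213, 0.1013, 0.0366]
ee_rot: [-1.323, 1.57, 3.085]
wrist_force: [0.4, 0.1, 0.7]
width: 0.0514
```

>>> carry_out:
  targets:
    - [1,0,0,0,0]
    - [1,0,0,0,0]
    - [1,0,0,0,0]
    - [1,0,0,0,0]
    - [1,-2,0,0,0]
    - [1,-3,0,0,0]
    - [1,-1,0,0,0]
    - [1,0,0,0,0]
    - [1,0,0,0,0]

```text
time: 35.8
tool_pos: [0.5208, 0.1013, 0.0957]
ee_rot: [-1.213, 1.569, -3.089]
wrist_force: [0.9, -0.4, -1.2]
width: 0.031
```

```bash
python3 - <<'E'
from h import *
go(.555,.0205,.0375);o=robot.get_obs();print(o['tool_pos'],o['width'],o['wrist_force'])
s=snap('scene')
print(hue(*s,(2,90,40),(16,255,255),.045,(320,160,90,100)), hue(*s,(125,40,40),(165,255,255),.045,(320,200,90,60)))
E
```

```text
shift [5.82 5.7  6.67] jaw -17.5 turn None q6 0.39 down [-0.001 -0.    -1.   ]
[0.52079365 0.1012757  0.09570337] 0.030980351671387248 [ 0.94559534 -0.39924058 -1.17201989]
([354, 191, 24, 23, 383], array([0.476 , 0.1175]), ((471.4319763183594, 118.29674530029297), (56.82744598388672, 73.2358169555664), 75.6209716796875)) ([373, 213, 16, 27, 273], array([0.5586, 0.1332]), ((552.5868530273438, 136.66522216796875), (32.61342239379883, 78.88025665283203), 72.8342056274414))
```

>>> carry_out:
  targets:
    - [1,0,1.9,2.22,0]
    - [1,0,1.9,2.22,0]
    - [1,0,1.9,2.23,0]
    - [1,0,0,0,0]
    - [1,2.5,0,0,0]
    - [1,2.2,0,0,0]
    - [1,1,0,0,0]
    - [1,0,0,0,0]
    - [0.2,0,0,0,0]
    - [0.2,0,0,0,0]
    - [0.2,0,0,0,0]

```text
time: 36.95
tool_pos: [0.5563, 0.0207, 0.0405]
ee_rot: [1.904, 1.569, 0.028]
wrist_force: [-0.2, -0.4, -0.6]
width: 0.0518
```

>>> carry_out:
  targets:
    - [0.2,0,0,0,-8.59]
    - [0.2,0,0,0,-8.59]
    - [0.2,0,0,0,-8.59]
    - [0.2,0,0,0,-8.59]
    - [0.2,0,0,0,-8.59]
    - [0.2,0,0,0,-8.59]
    - [0.2,0,0,0,-8.59]
    - [0.2,0,0,0,-8.59]
    - [0.2,0,0,0,-8.59]
    - [0.2,0,0,0,-8.59]
    - [0.2,0,0,0,-4]
    - [0.2,0,0,0,0]
    - [1,0,0,0,0]
    - [1,0,0,0,0]
    - [1,0,0,0,0]
    - [1,0,0,0,0]
    - [1,0,0,0,0]

```text
time: 38.65
tool_pos: [0.5559, 0.0207, 0.0398]
ee_rot: [1.151, 1.57, 0.844]
wrist_force: [-0.4, 0.1, 0.9]
width: 0.0487
```

>>> carry_out:
  targets:
    - [0.2,0,0,0,0]
    - [0.2,0,0,0,0]
    - [0.2,-3,0,0,0]
    - [0.2,-3,0,0,0]
    - [0.35,-2,0,0,0]
    - [0.35,0,0,0,0]
    - [0.35,0,0,0,0]

```text
time: 39.35
tool_pos: [0.5557, 0.0206, 0.1195]
ee_rot: [0.383, 1.571, 0.076]
wrist_force: [0.1, 0.0, 0.0]
width: 0.0618
```

```bash
python3 - <<'E'
from h import *
go(.5505,.1345,.037,70);o=robot.get_obs();print(o['tool_pos'],o['width'],o['wrist_force'])
s=snap('scene')
print(hue(*s,(2,90,40),(16,255,255),.045,(290,190,120,80)), hue(*s,(125,40,40),(165,255,255),.045,(320,200,90,60)))
E
```

```text
shift [ 8.25 10.7  -3.93] jaw 72.4 turn 2.428225402580722 q6 -1.33 down [ 0.  0. -1.]
[0.55568865 0.02057901 0.11945276] 0.061833428427635236 [0.13714184 0.02979008 0.0434438 ]
([321, 223, 23, 23, 474], array([0.5586, 0.0214]), ((557.9486694335938, 21.461544036865234), (50.9788932800293, 64.60380554199219), 80.88026428222656)) ([373, 213, 17, 27, 273], array([0.5585, 0.1334]), ((552.7450561523438, 136.39581298828125), (33.04296875, 78.50713348388672), 70.27212524414062))
```

>>> carry_out:
  targets:
    - [0.35,0,3.57,-1.31,0]
    - [0.35,0,3.57,-1.31,0]
    - [0.35,0,3.56,-1.31,2.4]
    - [0.35,3,0,0,0]
    - [0.35,3,0,0,0]
    - [0.35,2.2,0,0,0]
    - [0.35,0,0,0,0]
    - [1,0,0,0,0]
    - [1,0,0,0,0]
    - [1,0,0,0,0]
    - [1,0,0,0,0]
    - [1,0,0,0,0]

```text
time: 40.6
tool_pos: [0.5516, 0.1346, 0.0392]
ee_rot: [0.552, 1.568, 0.203]
wrist_force: [0.2, -0.5, 3.2]
width: 0.0308
```

>>> carry_out:
  targets:
    - [0.2,0,0,0,0]
    - [0.2,0,0,0,0]
    - [0.2,0,0,0,8.59]
    - [0.2,0,0,0,8.59]
    - [0.2,0,0,0,8.59]
    - [0.2,0,0,0,8.59]
    - [0.2,0,0,0,8.59]
    - [0.2,0,0,0,8.59]
    - [0.2,0,0,0,8.59]
    - [0.2,0,0,0,8.59]
    - [0.2,0,0,0,8.59]
    - [0.2,0,0,0,8.59]
    - [0.2,0,0,0,4]
    - [0.2,0,0,0,0]
    - [1,0,0,0,0]
    - [1,0,0,0,0]
    - [1,0,0,0,0]
    - [1,0,0,0,0]
    - [1,0,0,0,0]

```text
time: 42.5
tool_pos: [0.5505, 0.1345, 0.0377]
ee_rot: [-1.617, 1.57, 2.749]
wrist_force: [0.6, 1.3, -0.2]
width: 0.0494
```

>>> carry_out:
  targets:
    - [0.2,0,0,0,0]
    - [0.2,0,0,0,0]
    - [0.2,-3,0,0,0]
    - [0.2,-3,0,0,0]
    - [0.2,-3,0,0,0]
    - [0.1,-3,0,0,0]
    - [0.1,-3,0,0,0]
    - [0.1,0,0,0,0]
    - [0.1,0,0,0,0]

```text
time: 43.4
tool_pos: [0.551, 0.1345, 0.1882]
ee_rot: [2.054, 1.569, 0.137]
wrist_force: [0.4, -0.3, -0.6]
width: 0.0843
```

```bash
python3 - <<'E'
from h import *
go(.504,-.361,.121,10);o=robot.get_obs();print(o['tool_pos'],o['width'],o['wrist_force'])
s=snap('scene')
print(hue(*s,(2,90,40),(16,255,255),.045,(290,190,120,80)), hue(*s,(125,40,40),(165,255,255),.045,(320,200,90,60)))
E
```

```text
shift [ 6.7  12.42 48.2 ] jaw -19.9 turn -29.872255565775106 q6 0.49 down [ 0.002  0.    -1.   ]
[0.55095765 0.13447335 0.18817019] 0.0843264930929805 [ 0.40250536 -0.30476504 -0.61524431]
([321, 223, 23, 23, 471], array([0.5588, 0.0214]), ((557.9519653320312, 21.482097625732422), (50.937255859375, 64.60380554199219), 80.88026428222656)) ([372, 215, 17, 26, 273], array([0.5608, 0.1306]), ((556.0365600585938, 133.24801635742188), (33.53416442871094, 75.82627868652344), 69.42434692382812))
```

>>> carry_out:
  targets:
    - [0.1,0,0.88,3.44,0]
    - [0.1,0,0.88,3.44,0]
    - [0.1,0,0.88,3.44,0]
    - [0.1,0,0.88,3.44,0]
    - [0.1,0,0.89,3.44,0]
    - [0.1,0,0.89,3.44,0]
    - [0.1,0,0.89,3.44,0]
    - [0.1,0,0.89,3.44,0]
    - [0.1,0,0.89,3.45,0]
    - [0.1,0,0.89,3.45,0]
    - [0.1,0,0.89,3.45,0]
    - [0.1,0,0.89,3.45,0]
    - [0.1,0,0.89,3.45,0]
    - [0.1,0,0.89,3.45,0]
    - [0.1,0,0,0,-8.5]
    - [0.1,0,0,0,-8.5]
    - [0.1,0,0,0,-8.5]
    - [0.1,0,0,0,-4.4]
    - [0.1,0,0,0,0]
    - [0.1,0,0,0,0]

```text
time: 45.45
tool_pos: [0.5029, -0.3607, 0.1858]
ee_rot: [-2.484, 1.568, 2.401]
wrist_force: [-0.1, 0.4, -0.1]
width: 0.084
```

```bash
python3 - <<'E'
from h import *
go(.504,-.3612,.121,10);o=robot.get_obs();print(o['tool_pos'],o['width'])
E
```

```text
shift [6.48 0.11 0.08] jaw 9.9 turn -0.0668164254830117 q6 -0.89 down [-0.002  0.002 -1.   ]
[ 0.50294906 -0.36071733  0.18577461] 0.08403103596257998
```

>>> carry_out:
  targets:
    - [0.1,2,0.07,0.04,0]
    - [0.1,2,0,0,0]
    - [0.1,1.5,0,0,0]
    - [0.1,1,0,0,0]
    - [0.1,0,0,0,0]
    - [0.1,0,0,0,0]
    - [1,0,0,0,0]
    - [1,0,0,0,0]
    - [1,0,0,0,0]
    - [1,0,0,0,0]
    - [1,0,0,0,0]

```text
time: 46.55
tool_pos: [0.5043, -0.3617, 0.1231]
ee_rot: [0.374, 1.57, -1.022]
wrist_force: [-0.9, -0.9, -0.2]
width: 0.0502
```

>>> carry_out:
  targets:
    - [1,-0.2,0,0,0]
    - [1,-0.2,0,0,0]
    - [1,-0.2,0,0,0]
    - [1,0,0,0,0]
    - [1,0,0,0,0]
    - [1,0,0,0,6]
    - [1,0,0,0,6]
    - [1,0,0,0,6]
    - [1,0,0,0,6]
    - [1,0,0,0,6]
    - [1,0,0,0,6]
    - [1,0,0,0,6]
    - [1,0,0,0,2]
    - [1,0,0,0,0]

```text
time: 47.95
tool_pos: [0.5042, -0.3615, 0.1286]
ee_rot: [-1.863, 1.571, 2.257]
wrist_force: [0.5, 0.9, -0.6]
width: 0.0501
```

```bash
python3 - <<'E'
from h import *
go(.5559,.0207,.15);o=robot.get_obs();print(o['tool_pos'],o['wrist_force'],o['wrist_torque'],o['width'])
E
```

```text
shift [ -2.13 -17.06 -34.58] jaw -34.0 turn None q6 -0.12 down [-0.  0. -1.]
[ 0.50422121 -0.36146207  0.12858623] [ 0.50505087  0.93210583 -0.64265481] [-0.11688214  0.14760735 -0.01690675] 0.050073670591777565
```

>>> carry_out:
  targets:
    - [1,-1,0,0,0]
    - [1,-2,0,0,0]
    - [1,-2,0,0,0]
    - [1,-2,0,0,0]
    - [1,-3,0,0,0]
    - [1,0,0,0,0]
    - [1,0,-1.55,-3.14,0]
    - [1,0,-1.55,-3.14,0]
    - [1,0,-1.55,-3.14,0]
    - [1,0,-1.55,-3.14,0]
    - [1,0,-1.55,-3.14,0]
    - [1,0,-1.55,-3.14,0]
    - [1,0,-1.55,-3.14,0]
    - [1,0,-1.55,-3.15,0]
    - [1,0,-1.55,-3.15,0]
    - [1,0,-1.55,-3.15,0]
    - [1,0,-1.56,-3.15,0]
    - [1,0,0,0,0]
    - [1,0,0,0,0]
    - [1,0,0,0,0]

```text
time: 49.95
tool_pos: [0.5557, 0.0197, 0.2282]
ee_rot: [-0.407, 1.57, -2.571]
wrist_force: [0.3, -0.1, -0.3]
width: 0.05
```

```bash
python3 - <<'E'
from h import *
go(.5559,.0207,.0891);o=robot.get_obs();print(o['tool_pos'],o['wrist_force'],o['width'])
s=snap('scene');t=snap('top')
print(hue(*s,(2,90,40),(16,255,255),.045,(290,190,120,80)), hue(*s,(125,40,40),(165,255,255),.045,(320,200,90,60)))
save('h4',np.hstack([cv2.resize(s[0][130:290,90:420],(440,213)),cv2.resize(t[0][150:230,225:395],(360,213))]))
E
```

```text
shift [13.91 -0.04 -0.11] jaw -34.0 turn None q6 0.53 down [-0.001 -0.001 -1.   ]
[0.55574613 0.01968147 0.22819168] [ 0.34251613 -0.12017304 -0.25422904] 0.04999721212335936
([321, 223, 23, 23, 473], array([0.5587, 0.0215]), ((557.9519653320312, 21.482097625732422), (50.937255859375, 64.60380554199219), 80.88026428222656)) ([372, 214, 17, 27, 273], array([0.5611, 0.1304]), ((555.4630737304688, 133.45758056640625), (33.529640197753906, 77.04551696777344), 69.4045639038086))
```

View pics/h4.png

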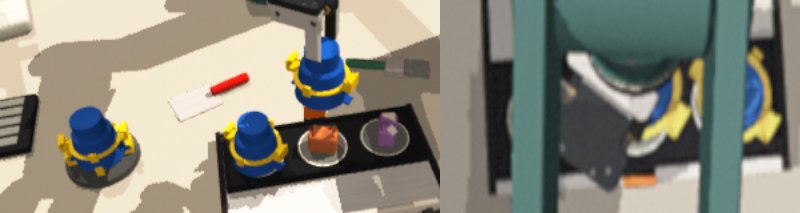

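>>> carry_out:
  targets:
    - [1,3,-0.02,-0.06,0]
    - [1,3,0,0,0]
    - [1,3,0,0,0]
    - [1,1.5,0,0,0]
    - [1,1,0,0,0]
    - [1,0,0,0,0]
    - [1,0.5,0,0,0]
    - [1,0.5,0,0,0]

```text
time: 50.85
tool_pos: [0.5575, 0.0211, 0.1054]
ee_rot: [2.124, 1.567, -0.04]
wrist_force: [-0.4, -0.2, 0.3]
width: 0.0504
```

>>> carry_out:
  targets:
    - [1,0.5,0,0,0]
    - [1,0.4,0,0,0]
    - [1,0.3,0,0,0]
    - [1,0.2,0,0,0]
    - [1,0,0,0,0]
    - [1,0,0,0,0]

```text
time: 51.45
tool_pos: [0.5563, 0.0212, 0.0899]
ee_rot: [2.414, 1.571, 0.25]
wrist_force: [-0.1, 0.0, -1.1]
width: 0.0503
```

```bash
python3 - <<'E'
from h import *
go(.5559,.0207,.0891);o=robot.get_obs();print(o['tool_pos'],o['wrist_force'],o['wrist_torque'],o['width'])
E
```

```text
shift [0.08 0.   0.06] jaw -34.0 turn None q6 0.53 down [ 0.  0. -1.]
[0.55625053 0.02123995 0.08986987] [-0.06875547  0.04506303 -1.08720633] [0.0276897  0.05607577 0.06421137] 0.05027365978317911
```

>>> carry_out:
  targets:
    - [1,0.1,0,0,0]
    - [0.1,0,0,0,0]
    - [0.1,0,0,0,0]
    - [0.1,0,0,0,0]
    - [0.1,-2,0,0,0]
    - [0.1,-3,0,0,0]
    - [0.1,-3,0,0,0]
    - [0.1,0,1.55,3.14,0]
    - [0.1,0,1.55,3.14,0]
    - [0.1,0,1.55,3.14,0]
    - [0.1,0,1.55,3.15,0]
    - [0.1,0,1.55,3.15,0]
    - [0.1,0,1.55,3.15,0]
    - [0.1,0,1.55,3.15,0]
    - [0.1,0,1.55,3.15,0]
    - [0.1,0,1.55,3.15,0]
    - [0.1,0,1.55,3.15,0]
    - [0.1,0,1.54,3.15,0]

```text
time: 53.25
tool_pos: [0.5037, -0.3626, 0.1688]
ee_rot: [2.066, 1.57, -0.098]
wrist_force: [0.7, 0.4, 0.9]
width: 0.0852
```

>>> carry_out:
  targets:
    - [0.1,0,0,0,-8.5]
    - [0.1,1,0,0,-8.5]
    - [0.1,2,0,0,-8.5]
    - [0.1,0,0,0,-8.5]
    - [0.1,0,0,0,-8.5]
    - [0.1,0,0,0,-1.5]
    - [0.1,0,0,0,0]
    - [0.1,0,0,0,0]

```text
time: 54.05
tool_pos: [0.5042, -0.3611, 0.139]
ee_rot: [0.967, 1.57, -0.431]
wrist_force: [0.1, 1.0, 0.5]
width: 0.0843
```

```bash
python3 - <<'E'
from h import *
go(.504,-.3612,.087,10);o=robot.get_obs();print(o['tool_pos'],o['width'])
s=snap('scene');t=snap('top')
print(hue(*s,(125,40,40),(165,255,255),.045,(320,200,90,60)))
save('h5',np.hstack([cv2.resize(s[0][130:290,90:420],(440,213)),cv2.resize(t[0][150:230,225:395],(360,213))]))
E
```

```text
shift [ 5.2  -0.02  0.  ] jaw 9.9 turn -0.08423677590748468 q6 -0.89 down [ 0. -0. -1.]
[ 0.50416418 -0.36114901  0.13897268] 0.08425038367979847
([372, 214, 17, 27, 276], array([0.5604, 0.1306]), ((555.39599609375, 133.27902221679688), (33.91117858886719, 77.04551696777344), 69.4045639038086))
```

View pics/h5.png

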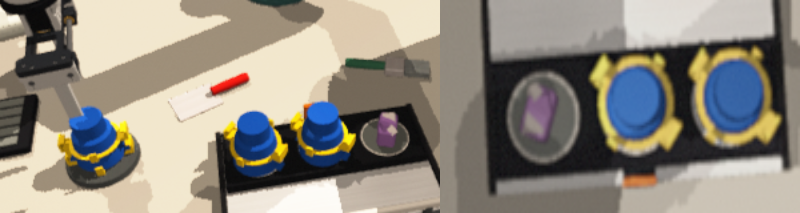

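>>> carry_out:
  targets:
    - [0.1,2,0,0,0]
    - [0.1,2,0,0,0]
    - [0.1,1.2,0,0,0]
    - [0.1,0,0,0,0]
    - [0.1,0,0,0,0]
    - [1,0,0,0,0]
    - [1,0,0,0,0]
    - [1,0,0,0,0]
    - [1,0,0,0,0]
    - [1,0,0,0,0]

```text
time: 55.15
tool_pos: [0.5034, -0.3614, 0.0871]
ee_rot: [-1.328, 1.57, -2.724]
wrist_force: [-2.1, -0.1, 2.1]
width: 0.0502
```

>>> carry_out:
  targets:
    - [1,-0.2,0,0,0]
    - [1,-0.2,0,0,0]
    - [1,-0.2,0,0,0]
    - [1,0,0,0,0]
    - [1,0,0,0,0]
    - [1,0,0,0,6]
    - [1,0,0,0,6]
    - [1,0,0,0,6]
    - [1,0,0,0,6]
    - [1,0,0,0,6]
    - [1,0,0,0,6]
    - [1,0,0,0,6]
    - [1,0,0,0,2]
    - [1,0,0,0,0]

```text
time: 56.55
tool_pos: [0.5054, -0.3616, 0.097]
ee_rot: [1.583, 1.566, -0.58]
wrist_force: [-0.2, -0.2, 0.1]
width: 0.0005
```

```bash
python3 - <<'E'
from h import *
go(.5505,.1345,.15);o=robot.get_obs();print(o['tool_pos'],o['wrist_force'],o['wrist_torque'],o['width'])
E
```

```text
shift [ -5.43 -23.93 -43.68] jaw -33.9 turn None q6 -0.12 down [ 0.004 -0.003 -1.   ]
[ 0.50540307 -0.36163458  0.09697349] [-0.18457687 -0.23389295  0.13441898] [-0.0321671   0.07963104  0.05623375] 0.0004726685705387796
```

```bash
python3 - <<'E'
from h import *
s=snap('scene');t=snap('top')
I=np.hstack([cv2.resize(s[0][150:290,80:220],(400,400),interpolation=cv2.INTER_CUBIC),cv2.resize(t[0][140:260,420:540],(400,400),interpolation=cv2.INTER_CUBIC)])
save('h6',I);o=robot.get_obs();print(o['tool_pos'],o['time'],proj(t[1],t[2],o['tool_pos']))
E
```

```text
[ 0.50503403 -0.36153651  0.09573473] 56.65 [479.24170056 202.8532643 ]
```

View pics/h6.png

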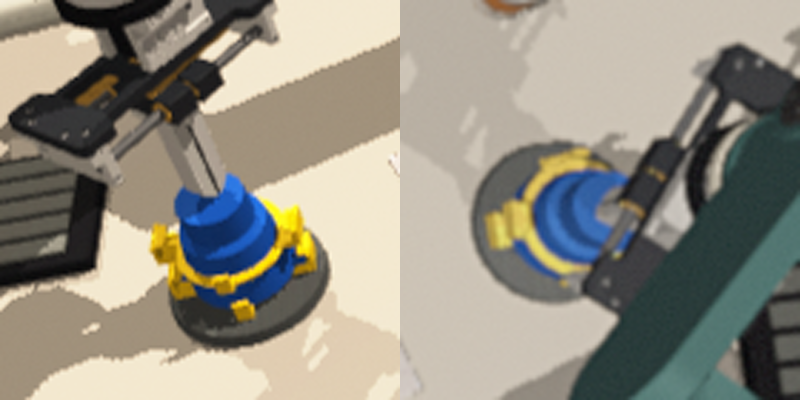

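>>> carry_out:
  targets:
    - [1,-1,0,0,0]
    - [1,-3,0,0,0]
    - [0.1,-1,0,0,0]
    - [0.1,0,0,0,-8.5]
    - [0.1,0,0,0,-8.5]
    - [0.1,0,0,0,-8.5]
    - [0.1,0,0,0,-8.5]
    - [0.1,0,0,0,-8.5]
    - [0.1,0,0,0,-1.5]
    - [0.1,0,0,0,0]
    - [0.1,0,0,0,0]
    - [0.1,0,0,0,0]

```text
time: 57.85
tool_pos: [0.5041, -0.3611, 0.1428]
ee_rot: [1.566, 1.571, 0.17]
wrist_force: [-0.4, 0.6, -0.6]
width: 0.077
```

```bash
python3 - <<'E'
from h import *
go(.504,-.3612,.075,10);o=robot.get_obs();print(o['tool_pos'],o['width'],o['wrist_force'])
s=snap('scene');t=snap('top')
I=np.hstack([cv2.resize(s[0][150:290,80:220],(400,400),interpolation=cv2.INTER_CUBIC),cv2.resize(t[0][140:260,420:540],(400,400),interpolation=cv2.INTER_CUBIC)])
save('h7',I)
E
```

```text
shift [ 6.78 -0.01  0.01] jaw 10.0 turn -0.03772341796064893 q6 -0.89 down [ 0.  0. -1.]
[ 0.50409099 -0.36112527  0.14282317] 0.07696423761761388 [-0.39851122  0.61440102 -0.61847197]
```

View pics/h7.png

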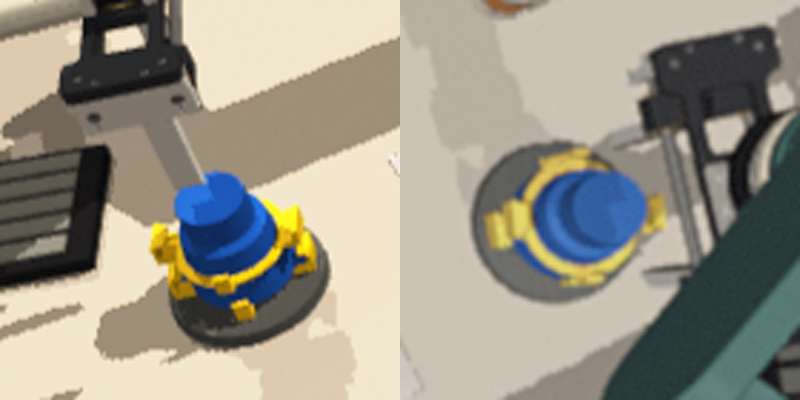

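>>> carry_out:
  targets:
    - [0.1,2,0,0,0]
    - [0.1,2,0,0,0]
    - [0.1,1.5,0,0,0]
    - [0.1,0.7,0,0,0]
    - [0.1,0.5,0,0,0]
    - [0.1,0,0,0,0]
    - [0.1,0,0,0,0]
    - [0.1,0,0,0,0]

```text
time: 58.75
tool_pos: [0.5046, -0.3616, 0.0769]
ee_rot: [0.728, 1.569, -0.668]
wrist_force: [0.7, -0.1, -0.6]
width: 0.0845
```

>>> carry_out:
  targets:
    - [1,0,0,0,0]
    - [1,0,0,0,0]
    - [1,0,0,0,0]
    - [1,0,0,0,0]
    - [1,0,0,0,0]
    - [1,0,0,0,0]

```text
time: 59.35
tool_pos: [0.5066, -0.3606, 0.0759]
ee_rot: [1.46, 1.566, 0.065]
wrist_force: [5.4, 0.3, -2.6]
width: 0.0515
```

```bash
python3 - <<'E'
from h import *
go(.504,-.3612,.075,10);o=robot.get_obs();print(o['tool_pos'],o['width'],o['wrist_force'])
E
```

```text
shift [ 0.09 -0.26  0.02] jaw 10.1 turn 0.08091191655405794 q6 -0.89 down [ 0.005  0.    -1.   ]
[ 0.50656153 -0.36057617  0.07587849] 0.05148945797490444 [ 5.43471961  0.28712191 -2.55364091]
```

>>> carry_out:
  targets:
    - [1,0,0.25,0,0]
    - [1,0,0,0,0]
    - [1,0,0,0,0]
    - [1,-0.2,0,0,0]
    - [1,-0.2,0,0,0]
    - [1,-0.2,0,0,0]
    - [1,0,0,0,0]
    - [1,0,0,0,0]

```text
time: 60.15
tool_pos: [0.5056, -0.3589, 0.0772]
ee_rot: [-2.702, 1.564, 2.186]
wrist_force: [5.5, -0.4, -18.2]
width: 0.0518
```

```bash
python3 - <<'E'
from h import *
go(.504,-.3612,.075,10);o=robot.get_obs();print(o['tool_pos'],o['width'],o['wrist_force'],o['wrist_torque'])
E
```

```text
shift [ 0.22 -0.2   0.19] jaw 10.0 turn 0.04210100746882972 q6 -0.89 down [-0.004  0.005 -1.   ]
[ 0.50563536 -0.35894696  0.07717903] 0.05182276297992821 [  5.49894492  -0.40526777 -18.23333525] [-0.18650097 -1.1848445   0.00450477]
```

>>> carry_out:
  targets:
    - [1,0.2,0,0,0]
    - [1,0.2,0,0,0]
    - [1,0.2,0,0,0]
    - [0.1,0,0,0,0]
    - [0.1,0,0,0,0]
    - [0.1,0,0,0,0]
    - [0.1,0,0,0,0]
    - [0.1,-2,0,0,0]
    - [0.1,-3,0,0,0]
    - [0.1,-3,0,0,0]
    - [0.1,0,0,0,0]
    - [0.1,0,0,0,0]

```text
time: 61.35
tool_pos: [0.5069, -0.3611, 0.1568]
ee_rot: [0.641, 1.568, -0.755]
wrist_force: [-0.5, -0.1, -0.4]
width: 0.0851
```

```bash
python3 - <<'E'
from h import *
np.set_printoptions(precision=4,suppress=True)
o=robot.get_obs();print(o['tool_pos'],o['wrist_force'])
s=snap('scene');t=snap('top')
print(onz(t[1],t[2],482.2,201.5,.11),onz(s[1],s[2],153.7,220.1,.11))
# yellow brackets in top view
hsv=cv2.cvtColor(t[0],cv2.COLOR_RGB2HSV);m=cv2.inRange(hsv,(18,90,90),(34,255,255));m[:,:430]=0;m[:150]=0;m[260:]=0
n,l,st,ce=cv2.connectedComponentsWithStats(m)
for i in range(1,n):
    if st[i,4]>6: print(st[i],ce[i])
I=np.hstack([cv2.resize(s[0][180:290,100:210],(400,400),interpolation=cv2.INTER_CUBIC),cv2.resize(t[0][165:245,435:515],(400,400),interpolation=cv2.INTER_CUBIC)])
save('h8',I)
E
```

```text
[ 0.5069 -0.3611  0.1568] [-0.4596 -0.1208 -0.3737]
[ 0.5072 -0.3628  0.11  ] [ 0.5128 -0.3608  0.11  ]
[445 184  46  42 464] [464.4116 205.431 ]
[493 198   7  12  58] [496.4655 203.7414]
```

View pics/h8.png

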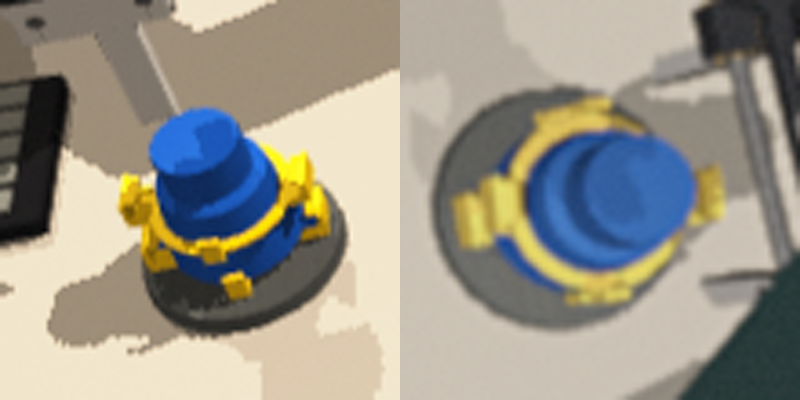

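>>> carry_out:
  targets:
    - [0.1,2.5,-0.15,0,0]
    - [0.1,2.5,0,0,0]
    - [0.1,2,0,0,0]
    - [0.1,1.1,0,0,0]
    - [0.1,0,0,0,0]
    - [0.1,0,0,0,0]
    - [1,0,0,0,0]
    - [1,0,0,0,0]
    - [1,0,0,0,0]
    - [1,0,0,0,0]
    - [1,0,0,0,0]

```text
time: 62.55
tool_pos: [0.5059, -0.3611, 0.0753]
ee_rot: [1.123, 1.569, -0.273]
wrist_force: [1.9, 0.5, 0.3]
width: 0.0515
```

```bash
python3 - <<'E'
from h import *
go(.504,-.3612,.075,10);o=robot.get_obs();print(o['tool_pos'],o['width'],o['wrist_force'],o['wrist_torque'])
E
```

```text
shift [ 0.03 -0.19 -0.02] jaw 10.0 turn 0.03589155217053985 q6 -0.89 down [ 0.002 -0.001 -1.   ]
[ 0.50585905 -0.36105297  0.07532031] 0.05148782393520297 [1.85463012 0.53938295 0.32496546] [-0.12284916 -0.19996572 -0.02903849]
```

>>> carry_out:
  targets:
    - [1,0.1,0,0,-2]
    - [1,0.1,0,0,-2]
    - [1,0,0,0,-2]
    - [1,0,0,0,-2]
    - [1,0,0,0,0]
    - [1,0,0,0,0]

```text
time: 63.15
tool_pos: [0.5057, -0.3619, 0.0747]
ee_rot: [0.47, 1.567, -0.788]
wrist_force: [-0.2, -0.4, 6.0]
width: 0.0514
```

```bash
python3 - <<'E'
from h import *
go(.504,-.3612,.075,10);o=robot.get_obs();print(o['tool_pos'],o['width'],o['wrist_force'],o['wrist_torque'])
E
```

```text
shift [-0.03 -0.14 -0.12] jaw 17.9 turn 7.933124838802399 q6 -1.03 down [ 0.002 -0.002 -1.   ]
[ 0.50572289 -0.36187459  0.07473701] 0.05138069753551451 [-0.22101043 -0.44342233  5.96490453] [-0.07431511  0.12700349 -0.44933509]
```

>>> carry_out:
  targets:
    - [1,-0.2,0,0,0]
    - [1,0,0,0,0]
    - [1,-0.2,0,0,0]
    - [1,0,0,0,0]
    - [1,-0.2,0,0,0]
    - [1,0,0,0,0]
    - [1,0,0,0,0]

```text
time: 63.85
tool_pos: [0.5045, -0.36, 0.076]
ee_rot: [-2.772, 1.567, 2.256]
wrist_force: [4.7, -2.4, -13.9]
width: 0.0512
```

```bash
python3 - <<'E'
from h import *
go(.504,-.3612,.075,10);o=robot.get_obs();print(o['tool_pos'],o['width'],o['wrist_force'],o['wrist_torque'])
E
```

```text
shift [ 0.1  -0.08  0.1 ] jaw 18.1 turn 8.05601493533834 q6 -1.03 down [-0.002  0.003 -1.   ]
[ 0.50447504 -0.36003203  0.0760206 ] 0.051240202484888656 [  4.6591256   -2.40841973 -13.92721349] [-0.59488343 -1.02589526  0.03012962]
```

>>> carry_out:
  targets:
    - [1,0.2,0,0,0]
    - [1,0,0,0,4]
    - [1,0,0,0,4]
    - [1,0,0,0,4]
    - [1,0,0,0,4]
    - [1,0,0,0,0]

```text
time: 64.45
tool_pos: [0.5046, -0.3599, 0.0778]
ee_rot: [-2.737, 1.569, 2.01]
wrist_force: [-0.2, 1.2, -1.5]
width: 0.0515
```

```bash
python3 - <<'E'
from h import *
go(.504,-.3612,.075,10);o=robot.get_obs();print(o['tool_pos'],o['width'],o['wrist_force'],o['wrist_torque'])
s=snap('scene');t=snap('top');np.savez('tw0.npz',s=s[0],t=t[0])
E
```

```text
shift [ 0.28 -0.06  0.12] jaw 2.0 turn -8.0147339329165 q6 -0.75 down [-0.001  0.002 -1.   ]
[ 0.50460725 -0.35993672  0.07777046] 0.05149496677270006 [-0.16558532  1.19675109 -1.54831663] [ 0.3207856  -0.02882064 -0.63550539]
```

>>> carry_out:
  targets:
    - [1,0,0,0,4]
    - [1,0,0,0,4]
    - [1,0,0,0,4]
    - [1,0,0,0,4]
    - [1,0,0,0,4]
    - [1,0,0,0,0]

```text
time: 65.15
tool_pos: [0.5057, -0.36, 0.0781]
ee_rot: [2.517, 1.569, 0.634]
wrist_force: [1.2, 4.8, 1.1]
width: 0.051
```

```bash
python3 - <<'E'
from h import *
go(.504,-.3612,.075,10);o=robot.get_obs();print(o['tool_pos'],o['width'],o['wrist_force'],o['wrist_torque'])
s=snap('scene');t=snap('top')
def yel(im,b):
    hsv=cv2.cvtColor(im,cv2.COLOR_RGB2HSV);m=cv2.inRange(hsv,(18,130,90),(34,255,255));k=np.zeros_like(m);x,y,w,h=b;k[y:y+h,x:x+w]=255;return m&k
A=np.load('tw0.npz')
for b,im0,im in(((120,200,80,70),A['s'],s[0]),((440,175,60,60),A['t'],t[0])):
    print((yel(im0,b)!=yel(im,b)).sum()//1,(yel(im,b)>0).sum())
E
```

```text
shift [ 0.31 -0.12  0.17] jaw -17.9 turn -27.89969653806611 q6 -0.4 down [ 0.002  0.001 -1.   ]
[ 0.50567857 -0.36000336  0.07811002] 0.051030337642944054 [1.19115714 4.8286145  1.10328178] [ 0.79183369 -0.26741829 -0.43215121]
187 653
101 310
```

```bash
python3 - <<'E'
from h import *
t=snap('top');A=np.load('tw0.npz')
for im in(A['t'],t[0]):
    hsv=cv2.cvtColor(im,cv2.COLOR_RGB2HSV);m=cv2.inRange(hsv,(18,90,90),(34,255,255));m=m[178:236,440:505]
    print('\n'.join(''.join('#' if v else '.' for v in r) for r in m[::2]));print()
E
```

```text
.................................................................
.................................................................
.................................................................
..................................##.............................
..........................####.#########.........................
......................#############..............................
......................#############..............................
.....................#######.....................................
....................#####........................................
..................#####..........................................
............##########...........................................
...........##########............................................
............########.............................................
......####..########.............................................
.....###############.............................................
......##############..................................#..........
......########....###.......................
[... 2028 characters left out ...]
........................................
.....................####........................................
.......................#####............#######..................
..........................################.......................
............................#############........................
............................########.............................
.................................................................
.................................................................
.................................................................
.................................................................
.................................................................
```

>>> carry_out:
  targets:
    - [1,0,0,0,4]
    - [1,0,0,0,4]
    - [1,0,0,0,4]
    - [1,0,0,0,4]
    - [1,0,0,0,4]
    - [1,0,0,0,0]

```text
time: 65.9
tool_pos: [0.5071, -0.3613, 0.0781]
ee_rot: [1.92, 1.566, -0.313]
wrist_force: [4.6, 1.8, 0.7]
width: 0.0508
```

```bash
cat > y.py <<'E'
from h import *
go(.504,-.3612,.075,10);o=robot.get_obs();print(o['tool_pos'],o['width'],o['wrist_force'],o['wrist_torque'])
t=snap('top')
hsv=cv2.cvtColor(t[0],cv2.COLOR_RGB2HSV);m=cv2.inRange(hsv,(18,90,90),(34,255,255));m=m[178:236,440:505]
print('\n'.join(''.join('#' if v else '.' for v in r) for r in m[::2]))
E
python3 y.py
```

```text
shift [ 0.31 -0.25  0.18] jaw -37.9 turn -47.91656118356286 q6 -0.05 down [ 0.005 -0.002 -1.   ]
[ 0.50711417 -0.36130043  0.07811866] 0.050800574745328266 [4.61494844 1.8198298  0.65327283] [ 0.50720635 -0.86280983 -0.31067332]
.................................................................
........................................................####.....
.............................................................#...
.............................................................#...
..........................####........#######....................
......................#########################..................
........................####################.....................
................#####..######....................................
...............###########.......................................
...............#########.........................................
..............#########..........................................
.............#########...........................................
.............########............................................
......######.
[... 342 characters left out ...]
........................................
.....................#####.......................................
.......................####......................................
.................................................................
.................................................................
.................................................................
.................................................................
.................................................................
.................................................................
.................................................................
.................................................................
```

>>> carry_out:
  targets:
    - [1,0,0,0,4]
    - [1,0,0,0,4]
    - [1,0,0,0,4]
    - [1,0,0,0,4]
    - [1,0,0,0,4]
    - [1,0,0,0,4]
    - [1,0,0,0,4]
    - [1,0,0,0,0]

```text
time: 66.75
tool_pos: [0.5141, -0.3598, 0.0809]
ee_rot: [2.684, 1.55, -0.035]
wrist_force: [22.4, 8.8, 3.8]
width: 0.0296
```

```bash
python3 y.py
```

```text
shift [ 0.57 -0.29  0.99] jaw -65.8 turn -75.78296816263912 q6 0.44 down [ 0.021 -0.001 -1.   ]
[ 0.51410053 -0.35978975  0.0809445 ] 0.02957004646987948 [22.37815147  8.77320857  3.76569704] [ 1.85945422 -4.20609398  0.02073107]
.................................................................
.............................................................##..
.................................................................
.................................................................
..........................####...................................
......................########...................................
......................#####.....#####............................
....................####....#############........................
...................##################...##.......................
...................#########.....................................
.................##...##.........................................
................##...............................................
.................#...............................................
......######
[... 343 characters left out ...]
........................................
.....................####........................................
......................####..........................#............
........................####.....................................
........................#####....................................
........................######...................................
...........................###...................................
.................................................................
.................................................................
.................................................................
.................................................................
```

>>> carry_out:
  targets:
    - [0.5,0,0,0,0]
    - [0.1,0,0,0,0]
    - [0.1,0,0,0,0]
    - [0.1,0,0,0,0]
    - [0.1,0,0,0,0]
    - [0.1,-1,0,0,0]
    - [0.1,-3,0,0,0]
    - [0.1,-3,0,0,0]
    - [0.1,-3,0,0,0]
    - [0.1,0,0,0,0]

```text
time: 67.8
tool_pos: [0.5066, -0.3632, 0.1833]
ee_rot: [1.951, 1.56, -0.771]
wrist_force: [0.6, -0.8, 1.5]
width: 0.0847
```

```bash
python3 - <<'E'
from h import *
o=robot.get_obs();print(o['tool_pos'],o['width'],o['wrist_force'])
s=snap('scene');t=snap('top')
a=cv2.resize(s[0][175:295,95:205],(400,436),interpolation=cv2.INTER_CUBIC);b=cv2.resize(t[0][155:255,430:522],(400,436),interpolation=cv2.INTER_CUBIC)
save('h9',np.hstack([a,b]))
E
```

```text
[ 0.50661502 -0.36321066  0.18332944] 0.08467398453286937 [ 0.61389256 -0.7690695   1.45479472]
```

View pics/h9.png

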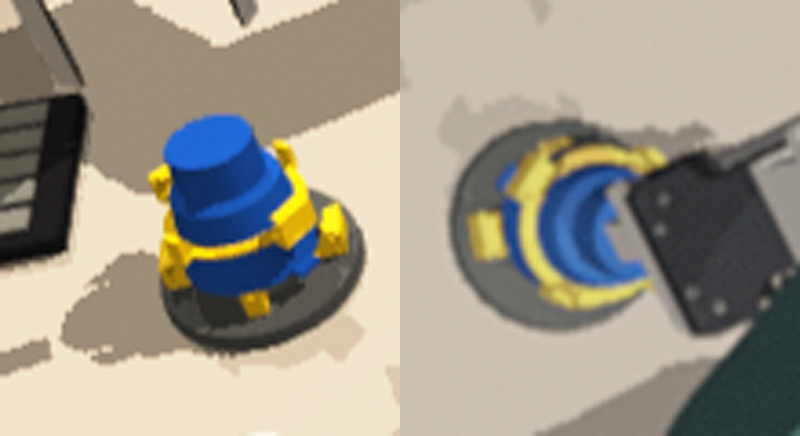

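>>> carry_out:
  targets:
    - [0.1,-2,0,3.5,0]
    - [0.1,0,0,3.5,0]
    - [0.1,0,0,3,0]
    - [0.1,0,0,0,0]
    - [0.1,0,0,0,0]

```text
time: 68.4
tool_pos: [0.4129, -0.4012, 0.1948]
ee_rot: [-1.475, 1.567, 2.084]
wrist_force: [-0.5, -1.1, -0.0]
width: 0.0845
```

```bash
python3 - <<'E'
from h import *
np.set_printoptions(precision=4,suppress=True)
o=robot.get_obs();print(o['tool_pos'])
s=snap('scene');t=snap('top');np.savez('c1.npz',s=s[0],t=t[0])
print(onz(s[1],s[2],151.8,214.8,.11))
hsv=cv2.cvtColor(t[0],cv2.COLOR_RGB2HSV)
c='';sub=hsv[170:240:1,440:512]
for r in sub[::2]:
    print(''.join('Y' if 18<=p[0]<=34 and p[1]>90 else ('%x'%min(15,p[2]//16) if 100<p[0]<120 and p[1]>110 else '.') for p in r))
E
```

```text
[ 0.4129 -0.4012  0.1948]
[ 0.4961 -0.3671  0.11  ]
........................................................................
........................................................................
........................................................................
........................................................................
........................................................................
........................................................................
........................................................................
........................................................................
...........................YY...........................................
......................YYYYYYYY.YYYYYYYYY................................
...................YYYYYY...YYYYYYYYYYYYYYYYYYYYYY......................
..................YYYYYYYYYYYYYYYYYYY.YYYYYYYYYYYYY.....................
..............89.YYYYYYYYYYYY..566788899888..YYYY.......................
............799.YYYYYYYYY..6667899999888766666..YY......................
...............YYYYYYYYY.7
[... 806 characters left out ...]
Y..............YYYYYYYYYYYY................
......................YYYYYYYYYYYYYYYYYYYYYY.....YYYYYY.................
.........................YYYYYYYYYYYYYY.................................
........................................................................
........................................................................
........................................................................
........................................................................
........................................................................
........................................................................
........................................................................
```

>>> carry_out:
  targets:
    - [0.1,0,0,0,-8]
    - [0.1,0,0,0,-8]
    - [0.1,0,0,0,-8]
    - [0.1,0,0,0,-8]
    - [0.1,0,1.56,-2.43,0]
    - [0.1,0,1.56,-2.43,0]
    - [0.1,0,1.57,-2.43,0]
    - [0.1,2,0,0,0]
    - [0.1,2,0,0,0]
    - [0.1,2,0,0,0]
    - [0.1,2,0,0,0]
    - [0.1,0,0,0,0]
    - [0.1,0,0,0,0]
    - [0.1,0,0,0,0]

```text
time: 69.9
tool_pos: [0.4944, -0.3676, 0.1182]
ee_rot: [1.514, 1.569, -0.648]
wrist_force: [-1.0, -0.5, -0.4]
width: 0.0846
```

```bash
python3 - <<'E'
from h import *
go(.4925,-.367,.078,-34);o=robot.get_obs();print(o['tool_pos'],o['width'],o['wrist_force'])
E
```

```text
shift [ 4.02 -0.2   0.06] jaw -33.9 turn 0.07582528804660171 q6 -0.14 down [ 0.002 -0.001 -1.   ]
[ 0.49437854 -0.36757658  0.11815649] 0.0846278992416471 [-1.01175706 -0.53522508 -0.35031799]
```

>>> carry_out:
  targets:
    - [0.1,1,-0.1,0,0]
    - [0.1,1,0,0,0]
    - [0.1,1,0,0,0]
    - [0.1,0.9,0,0,0]
    - [0.1,0,0,0,0]
    - [0.1,0,0,0,0]
    - [1,0,0,0,0]
    - [1,0,0,0,0]
    - [1,0,0,0,0]
    - [1,0,0,0,0]
    - [1,0,0,0,0]

```text
time: 71.0
tool_pos: [0.4927, -0.367, 0.078]
ee_rot: [1.695, 1.57, -0.469]
wrist_force: [-0.2, -0.3, 0.9]
width: 0.052
```

```bash
python3 - <<'E'
from h import *
go(.4925,-.367,.078,-34);o=robot.get_obs();print(o['tool_pos'],o['width'],o['wrist_force'],o['wrist_torque'])
E
```

```text
shift [ 0.   -0.01  0.01] jaw -34.0 turn 0.02985896871578575 q6 -0.14 down [ 0.001 -0.    -1.   ]
[ 0.49270435 -0.36695956  0.07800899] 0.05195798488403307 [-0.24118936 -0.34167514  0.8695507 ] [-0.10376745  0.02427848 -0.05671929]
```

>>> carry_out:
  targets:
    - [1,-0.2,0,0,0]
    - [1,-0.2,0,0,0]
    - [1,-0.2,0,0,0]
    - [1,-0.2,0,0,0]
    - [1,-0.2,0,0,0]
    - [1,0,0,0,0]
    - [1,0,0,0,0]

```text
time: 71.7
tool_pos: [0.4925, -0.3668, 0.0878]
ee_rot: [2.354, 1.571, 0.19]
wrist_force: [-0.8, -0.3, -0.2]
width: 0.052
```

```bash
python3 - <<'E'
from h import *
go(.4925,-.367,.078,-34);o=robot.get_obs();print(o['tool_pos'],o['width'],o['wrist_force'],o['wrist_torque'])
E
```

```text
shift [0.98 0.01 0.01] jaw -34.0 turn 0.02865813936536199 q6 -0.14 down [ 0.  0. -1.]
[ 0.49253693 -0.36684745  0.08781506] 0.051957084072355456 [-0.7552109  -0.25910511 -0.1793075 ] [-0.05256857  0.11603701  0.03801485]
```

>>> carry_out:
  targets:
    - [1,-1,0,0,0]
    - [1,-2,0,0,0]
    - [1,-3,0,0,0]
    - [1,-3,0,0,0]
    - [1,0,0,0,0]
    - [1,0,-0.39,-2.99,0]
    - [1,0,-0.39,-2.99,0]
    - [1,0,-0.39,-2.99,0]
    - [1,0,-0.39,-2.99,0]
    - [1,0,-0.39,-3,0]
    - [1,0,0,0,0]
    - [1,2,0,0,0]
    - [1,2,0,0,0]
    - [1,2,0,0,0]
    - [1,2,0,0,0]
    - [1,1,0,0,0]
    - [1,1,0,0,0]
    - [1,0,0,0,0]
    - [1,0,0,0,0]

```text
time: 73.6
tool_pos: [0.5602, -0.2322, 0.0783]
ee_rot: [1.73, 1.57, -0.434]
wrist_force: [0.4, 0.3, 0.0]
width: 0.0522
```

```bash
python3 - <<'E'
from h import *
go(.56,-.232,.06,-34);o=robot.get_obs();print(o['tool_pos'],o['width'],o['wrist_force'],o['wrist_torque'])
s=snap('scene');t=snap('top');
for m in(s,):
    c=proj(m[1],m[2],(.56,-.232,.07));print(c)
sub=cv2.cvtColor(s[0],cv2.COLOR_RGB2HSV)[200:300,180:250]
for r in sub[::2]:
    print(''.join('Y' if 18<=p[0]<=34 and p[1]>150 else ('%x'%min(15,p[2]//16) if 100<p[0]<120 and p[1]>110 else '.') for p in r))
save('i1',s[0])
E
```

```text
shift [ 1.83 -0.03 -0.01] jaw -34.0 turn 0.019019409238666185 q6 0.11 down [ 0.001 -0.    -1.   ]
[ 0.56017394 -0.23221106  0.07830438] 0.052222550845250196 [0.35475834 0.30875592 0.04421313] [-0.02813334  0.122141   -0.02033618]
[217.12385381 241.36669467]
......................................................................
......................................................................
......................................................................
...................Y..................................................
..................Y...................................................
......................................................................
.............YY.......................................................
......................................................................
..............YYYYY...................................................
...................YY.................................................
...................YY.................................................
.................................88888876543.................
[... 2007 characters left out ...]
.............................................................
......................................................................
......................................................................
......................................................................
......................................................................
......................................................................
......................................................................
......................................................................
......................................................................
......................................................................
```

>>> carry_out:
  targets:
    - [1,0.7,0,0,0]
    - [1,0.6,0,0,0]
    - [1,0.2,0,0,0]
    - [1,0,0,0,0]
    - [1,0,0,0,0]

```text
time: 74.2
tool_pos: [0.5599, -0.2318, 0.0626]
ee_rot: [-1.81, 1.571, 2.31]
wrist_force: [-0.1, 0.3, -0.6]
width: 0.0523
```

>>> carry_out:
  targets:
    - [1,0.2,0,0,0]
    - [1,0.2,0,0,0]
    - [1,0,0,0,0]
    - [1,0,0,0,0]

```text
time: 74.6
tool_pos: [0.5599, -0.2318, 0.0587]
ee_rot: [-2.013, 1.571, 2.106]
wrist_force: [0.1, -0.9, 0.2]
width: 0.0519
```

>>> carry_out:
  targets:
    - [1,0.2,0,0,0]
    - [1,0.1,0,0,0]
    - [1,0,0,0,0]
    - [1,0,0,0,0]

```text
time: 75.0
tool_pos: [0.5607, -0.2316, 0.0577]
ee_rot: [2.23, 1.569, 0.067]
wrist_force: [-0.7, 1.9, 5.0]
width: 0.0524
```

>>> carry_out:
  targets:
    - [0.3,-0.1,0,0,0]
    - [0.3,0,0,0,0]
    - [0.3,-0.4,0,0,0]
    - [0.3,0,0,0,-8.59]
    - [0.3,0,0,0,-8.59]
    - [0.3,0,0,0,-8.59]
    - [0.3,0,0,0,-8.59]
    - [0.3,0,0,0,-8.59]
    - [0.3,0,0,0,-8.59]
    - [0.3,0,0,0,-8.59]
    - [0.3,0,0,0,-8.59]
    - [0.3,0,0,0,-8.59]
    - [0.3,0,0,0,-8.59]
    - [0.3,0,0,0,-4]
    - [0.3,0,0,0,0]
    - [1,0,0,0,0]
    - [1,0,0,0,0]
    - [1,0,0,0,0]
    - [1,0,0,0,0]

```text
time: 76.9
tool_pos: [0.5599, -0.2318, 0.0607]
ee_rot: [2.147, 1.571, 1.552]
wrist_force: [0.8, 0.1, -0.2]
width: 0.051
```

>>> carry_out:
  targets:
    - [0.3,0,0,0,0]
    - [0.3,0,0,0,0]
    - [0.3,0,0,0,8.59]
    - [0.3,0,0,0,8.59]
    - [0.3,0,0,0,8.59]
    - [0.3,0,0,0,8.59]
    - [0.3,0,0,0,8.59]
    - [0.3,0,0,0,8.59]
    - [0.3,0,0,0,8.59]
    - [0.3,0,0,0,8.59]
    - [0.3,0,0,0,8.59]
    - [0.3,0,0,0,8.59]
    - [0.3,0,0,0,4]
    - [0.3,0.4,0,0,0]
    - [0.3,0,0,0,0]
    - [1,0,0,0,0]
    - [1,0,0,0,0]
    - [1,0,0,0,0]
    - [1,0,0,0,0]

```text
time: 78.8
tool_pos: [0.56, -0.2319, 0.0568]
ee_rot: [2.087, 1.571, -0.076]
wrist_force: [0.3, -0.5, 0.2]
width: 0.0511
```

```bash
python3 - <<'E'
from h import *
go(.5505,.1345,.0798,-34);o=robot.get_obs();print(o['tool_pos'],o['width'],o['wrist_force'],o['wrist_torque'])
s=snap('scene');print(hue(*s,(125,40,40),(165,255,255),.045,(320,200,90,60)))
E
```

```text
shift [ -2.3  -21.25 -29.86] jaw -34.0 turn 0.04095615160602506 q6 0.11 down [ 0. -0. -1.]
[ 0.55998017 -0.23191995  0.05683582] 0.05108919845051928 [ 0.29251259 -0.46906095  0.18869601] [-0.10129078  0.08313892 -0.03611728]
([372, 214, 17, 27, 277], array([0.5602, 0.1307]), ((554.4732666015625, 133.62574768066406), (33.91117858886719, 79.01690673828125), 69.4045639038086))
```

>>> carry_out:
  targets:
    - [1,-1,0,0,0]
    - [1,-3,0,0,0]
    - [1,-4,0,0,0]
    - [1,-4,0,0,0]
    - [1,-4,0,0,0]
    - [1,0,0,0,0]
    - [1,0,-1.93,-2.71,0]
    - [1,0,-1.93,-2.71,0]
    - [1,0,-1.93,-2.71,0]
    - [1,0,-1.93,-2.71,0]
    - [1,0,-1.93,-2.71,0]
    - [1,0,-1.93,-2.71,0]
    - [1,0,-1.93,-2.72,0]
    - [1,0,-1.93,-2.72,0]
    - [1,0,-1.93,-2.72,0]
    - [1,0,-1.94,-2.72,0]
    - [1,0,-1.94,-2.72,0]
    - [1,0,0,0,0]
    - [1,0,0,0,0]
    - [1,0,0,0,0]

```text
time: 80.85
tool_pos: [0.5504, 0.1336, 0.2163]
ee_rot: [-0.28, 1.57, -2.444]
wrist_force: [-0.6, 0.6, 0.2]
width: 0.0511
```

```bash
python3 - <<'E'
from h import *
go(.5505,.1345,.0798,-34);o=robot.get_obs();print(o['tool_pos'],o['width'],o['wrist_force'],o['wrist_torque'])
s=snap('scene');print(hue(*s,(125,40,40),(165,255,255),.045,(320,200,90,60)))
E
```

```text
shift [13.65 -0.04 -0.1 ] jaw -34.0 turn -0.017570886271130348 q6 0.73 down [-0.001 -0.001 -1.   ]
[0.55037269 0.13356733 0.21628512] 0.051139718430359665 [-0.59859282  0.59791423  0.18674805] [-0.03339576  0.08939478  0.02139522]
([372, 214, 17, 27, 276], array([0.5605, 0.1306]), ((555.4619140625, 133.4545135498047), (33.53623580932617, 77.04551696777344), 69.4045639038086))
```

>>> carry_out:
  targets:
    - [1,3,0,-0.05,0]
    - [1,3,0,0,0]
    - [1,2,0,0,0]
    - [1,1.5,0,0,0]
    - [1,1,0,0,0]
    - [1,0.7,0,0,0]
    - [1,0.5,0,0,0]
    - [1,0.5,0,0,0]
    - [1,0,0,0,0]
    - [1,0,0,0,0]

```text
time: 81.9
tool_pos: [0.5511, 0.135, 0.0953]
ee_rot: [2.345, 1.57, 0.181]
wrist_force: [-0.5, 0.4, -1.4]
width: 0.0514
```

>>> carry_out:
  targets:
    - [1,0.5,0,0,0]
    - [1,0.4,0,0,0]
    - [1,0.3,0,0,0]
    - [1,0.2,0,0,0]
    - [1,0,0,0,0]
    - [1,0,0,0,0]

```text
time: 82.5
tool_pos: [0.5508, 0.1349, 0.0808]
ee_rot: [-2.445, 1.571, 1.674]
wrist_force: [-0.3, -0.4, -1.1]
width: 0.0516
```

```bash
python3 - <<'E'
from h import *
go(.5505,.1345,.0788,-34);o=robot.get_obs();print(o['tool_pos'],o['width'],o['wrist_force'],o['wrist_torque'])
E
```

```text
shift [ 0.2  -0.    0.05] jaw -34.0 turn 0.02914534641675459 q6 0.73 down [-0.  0. -1.]
[0.55082024 0.13490918 0.08076479] 0.051553698107274 [-0.26441636 -0.44402576 -1.12614498] [-0.02401381  0.10164176 -0.01568125]
```

>>> carry_out:
  targets:
    - [1,0.2,0,0,0]
    - [1,0,0,0,0]
    - [0.1,0,0,0,0]
    - [0.1,0,0,0,0]
    - [0.1,0,0,0,0]
    - [0.1,0,0,0,0]
    - [0.1,-2,0,0,0]
    - [0.1,-3,0,0,0]
    - [0.1,-4,0,0,0]
    - [0.1,-3,0,0,0]
    - [1,0,0,0,0]
    - [1,0,0,0,0]

```text
time: 83.7
tool_pos: [0.5511, 0.1349, 0.1993]
ee_rot: [2.345, 1.569, 0.181]
wrist_force: [0.3, 1.0, -0.6]
width: 0.0715
```

```bash
python3 - <<'E'
from h import *
go(.415,.0155,.2,92.2);o=robot.get_obs();print(o['tool_pos'],o['width'])
s=snap('scene');save('j1',s[0])
m=cv2.cvtColor(s[0],cv2.COLOR_RGB2HSV)[190:285,225:410]
for r in m[::3]: print(''.join('Y' if 18<=p[0]<=34 and p[1]>150 else ('B' if 100<p[0]<120 and p[1]>110 else ('O' if 5<=p[0]<18 and p[1]>180 else ('V' if 125<p[0]<165 and p[1]>40 else '.'))) for p in r[::2]))
E
```

```text
shift [-0.1  -4.61 17.51] jaw -34.0 turn 53.828748429537484 q6 0.73 down [ 0.002  0.    -1.   ]
[0.55111746 0.13493653 0.19928706] 0.07150491080822204
.............................................................................................
.............................................................................................
.............................................................................................
.............................................................................BBB.............
..........................................................................BBBBBBBBBB.........
..........................................................................BBBBBBBBBBB........
................................................O.BBBBBBBB..........YY...BBBBBBBBBBBB........
...............................................OVBBBBBBBBBB........YYYY.BBBBBBBBBBBBB........
.........................BBBBB..............Y..OBBBBBBBBBBB.......YYYYY.BBBBBBBBBBBBBB.......
.......................BBBBBBBBBB..........YYY.OBBBBBBBBBBBB.....VYYYYYBBBBBBBBBBBBBBBY......
.........
[... 1358 characters left out ...]
..........................................
.............................................................................................
.............................................................................................
.........................V...................................................................
.............................................................................................
.............................................................................................
.............................................................................................
.............................................................................................
```

>>> carry_out:
  targets:
    - [1,0,-0.77,2.92,0]
    - [1,0,-0.77,2.92,0]
    - [1,0,-0.77,2.92,0]
    - [1,0,-0.77,2.92,0]
    - [1,0,-0.77,2.92,0]
    - [1,0,-0.76,2.91,0]
    - [1,0,0,0,8.5]
    - [1,0,0,0,8.5]
    - [1,0,0,0,8.5]
    - [1,0,0,0,8.5]
    - [1,0,0,0,8.5]
    - [1,0,0,0,8.5]
    - [1,3,0,0,2.8]
    - [1,3,0,0,0]
    - [1,3,0,0,0]
    - [1,3,0,0,0]
    - [1,0,0,0,0]
    - [1,0,0,0,0]

```text
time: 85.55
tool_pos: [0.4135, 0.0156, 0.0775]
ee_rot: [-0.159, 1.567, 3.021]
wrist_force: [0.1, -0.2, 1.5]
width: 0.0003
```

```bash
python3 - <<'E'
from h import *
go(.479,.0178,.03,92.2);o=robot.get_obs();print(o['tool_pos'],o['width'],o['wrist_force'])
np.set_printoptions(precision=4,suppress=True)
t=snap('top');s=snap('scene')
# dock edges: white/gray dock floor region -> orientation
g=cv2.cvtColor(t[0],cv2.COLOR_RGB2GRAY)
m=(g[:,:]<60).astype(np.uint8);m[:110]=0;m[230:]=0;m[:,:235]=0;m[:,400:]=0
n,l,st,ce=cv2.connectedComponentsWithStats(m);i=1+np.argmax(st[1:,4]);cs,_=cv2.findContours((l==i).astype(np.uint8),0,1)
W=np.array([onz(t[1],t[2],*p[0],.022)[:2] for p in cs[0]],np.float32)*1000;print(st[i],cv2.minAreaRect(W))
hs=cv2.cvtColor(t[0],cv2.COLOR_RGB2HSV);mm=cv2.inRange(hs,(3,150,80),(18,255,255));mm[:200]=0;mm[235:]=0;mm[:,:290]=0;mm[:,350:]=0
ys,xs=np.nonzero(mm);print(len(xs),xs.min(),xs.max(),ys.min(),ys.max(),onz(t[1],t[2],(xs.min()+xs.max())/2,(ys.min()+ys.max())/2,.05))
E
```

```text
shift [ 4.73  0.04 -6.57] jaw -87.8 turn 0.03082224973013581 q6 1.43 down [-0.004  0.    -1.   ]
[0.41350649 0.01557953 0.0775122 ] 0.00030978594890981035 [ 0.12779345 -0.24837537  1.52329113]
[ 244  126  146   97 2579] ((598.4255981445312, 23.485610961914062), (229.02748107910156, 361.8637390136719), 2.2078797817230225)
51 312 326 215 219 [0.484  0.0185 0.05  ]
```

>>> carry_out:
  targets:
    - [1,2,0.04,0,0]
    - [1,2,0,0,0]
    - [1,0.6,0,0,0]
    - [1,0,0,-1.5,0]
    - [1,0,0,-1.5,0]
    - [1,0,0,-1,0]
    - [1,0,0,-0.5,0]
    - [1,0,0,-0.3,0]
    - [1,0,0,-0.3,0]
    - [1,0,0,-0.3,0]
    - [1,0,0,-0.3,0]
    - [1,0,0,-0.3,0]
    - [1,0,0,0,0]

```text
time: 86.95
tool_pos: [0.4748, 0.0174, 0.0327]
ee_rot: [-0.405, 1.571, 2.776]
wrist_force: [-1.1, -0.3, 1.1]
width: 0.0005
```

```bash
cat > p.py <<'E'
from h import *
np.set_printoptions(precision=4,suppress=True)
o=robot.get_obs();print(o['time'],o['tool_pos'],o['wrist_force'],o['wrist_torque'])
s=snap('scene');h=cv2.cvtColor(s[0],cv2.COLOR_RGB2HSV)
mm=cv2.inRange(h,(100,110,40),(120,255,255));mm[:150]=0;mm[:,:225]=0;mm[:,420:]=0
n,l,st,ce=cv2.connectedComponentsWithStats(mm)
print([(st[i].tolist(),ce[i].round(1).tolist()) for i in range(1,n) if st[i,4]>100])
# white light-bar/tray front edge: black tray lip row below the place2
g=cv2.cvtColor(s[0],cv2.COLOR_RGB2GRAY);c=g[225:320,345];print(c.tolist())
E
python3 p.py
```

```text
86.95 [0.4748 0.0174 0.0327] [-1.1265 -0.2617  1.0897] [0.0121 0.434  0.0088]
[([366, 201, 31, 36, 864], [382.2, 218.7]), ([317, 208, 31, 37, 876], [332.0, 226.6]), ([266, 216, 32, 36, 907], [280.7, 234.2]), ([363, 231, 39, 19, 274], [381.6, 242.5]), ([314, 242, 39, 16, 271], [333.3, 250.8]), ([265, 251, 39, 14, 248], [284.3, 258.6])]
[89, 91, 91, 91, 90, 88, 80, 66, 60, 59, 60, 60, 58, 72, 117, 182, 182, 122, 119, 100, 60, 38, 40, 39, 40, 39, 38, 39, 33, 15, 16, 15, 21, 21, 15, 12, 13, 13, 66, 119, 134, 136, 135, 135, 133, 135, 135, 162, 187, 188, 190, 189, 186, 188, 190, 188, 189, 233, 249, 249, 248, 248, 250, 251, 252, 250, 249, 251, 249, 233, 175, 137, 144, 229, 244, 179, 111, 111, 93, 64, 56, 44, 44, 92, 132, 127, 113, 106, 107, 108, 125, 156, 206, 226, 209]
```

>>> carry_out:
  targets:
    - [1,0,0,-0.3,0]
    - [1,0,0,-0.3,0]
    - [1,0,0,-0.3,0]
    - [1,0,0,-0.3,0]
    - [1,0,0,-0.3,0]
    - [1,0,0,-0.3,0]
    - [1,0,0,-0.3,0]
    - [1,0,0,-0.3,0]

```text
time: 87.8
tool_pos: [0.4989, 0.0184, 0.0327]
ee_rot: [-0.727, 1.571, 2.454]
wrist_force: [-2.2, 0.8, 0.7]
width: 0.0005
```

```bash
python3 p.py
```

```text
87.8 [0.4989 0.0184 0.0327] [-2.1975  0.8443  0.7346] [-0.032   0.546   0.0202]
[([369, 209, 31, 36, 903], [385.3, 226.9]), ([319, 216, 31, 37, 917], [334.2, 235.0]), ([267, 224, 32, 37, 947], [282.1, 242.8]), ([365, 239, 40, 19, 282], [384.2, 250.8]), ([316, 250, 40, 16, 270], [335.5, 259.4]), ([266, 260, 40, 14, 246], [285.7, 267.6])]
[85, 86, 84, 86, 75, 54, 54, 55, 57, 56, 56, 63, 73, 84, 91, 90, 88, 81, 64, 54, 53, 53, 55, 55, 68, 128, 191, 183, 148, 143, 63, 41, 42, 41, 41, 41, 46, 41, 22, 20, 24, 26, 21, 18, 15, 15, 13, 49, 105, 135, 137, 135, 135, 136, 137, 136, 160, 233, 250, 250, 249, 249, 250, 252, 252, 251, 250, 252, 250, 234, 177, 138, 147, 231, 245, 181, 113, 113, 96, 64, 56, 45, 46, 94, 135, 129, 116, 108, 109, 107, 127, 158, 208, 227, 211]
```

>>> carry_out:
  targets:
    - [1,0,0,-0.3,0]
    - [1,0,0,-0.3,0]
    - [1,0,0,-0.3,0]
    - [1,0,0,-0.3,0]
    - [1,0,0,-0.3,0]
    - [1,0,0,-0.3,0]
    - [1,0,0,-0.3,0]
    - [1,0,0,-0.3,0]
    - [1,0,0,-0.3,0]
    - [1,0,0,-0.3,0]
    - [1,0,0,-0.3,0]
    - [1,0,0,-0.3,0]
    - [1,0,0,-0.3,0]
    - [1,0,0,-0.3,0]
    - [1,0,0,-0.3,0]
    - [1,0,0,0,0]

```text
time: 89.45
tool_pos: [0.5445, 0.0201, 0.0329]
ee_rot: [-3.099, 1.569, 0.082]
wrist_force: [-0.7, 0.1, -1.2]
width: 0.0005
```

```bash
python3 p.py
```

```text
89.45 [0.5445 0.0201 0.0329] [-0.7006  0.1287 -1.1952] [-0.0094  0.2506  0.0008]
[([375, 224, 32, 38, 983], [391.6, 243.0]), ([323, 232, 32, 39, 989], [338.7, 251.8]), ([269, 240, 33, 39, 1017], [284.6, 260.1]), ([371, 255, 41, 20, 286], [390.6, 267.7]), ([320, 267, 41, 17, 275], [340.1, 277.0]), ([268, 278, 41, 14, 240], [288.4, 285.7])]
[190, 193, 192, 190, 190, 187, 188, 187, 147, 88, 85, 85, 87, 86, 86, 85, 87, 84, 86, 86, 86, 85, 84, 85, 81, 62, 45, 44, 45, 44, 43, 44, 46, 60, 78, 86, 86, 76, 59, 48, 47, 47, 48, 47, 62, 176, 213, 213, 190, 99, 44, 45, 45, 45, 45, 46, 43, 34, 13, 15, 19, 23, 15, 15, 14, 100, 232, 253, 251, 236, 182, 140, 149, 233, 246, 185, 115, 115, 97, 65, 58, 47, 48, 97, 138, 132, 117, 111, 110, 110, 129, 162, 211, 229, 214]
```

>>> carry_out:
  targets:
    - [1,0,0,-0.3,0]
    - [1,0,0,-0.3,0]
    - [1,0,0,-0.3,0]
    - [1,0,0,-0.3,0]
    - [1,0,0,-0.2,0]
    - [1,0,0,-0.2,0]
    - [1,0,0,-0.2,0]
    - [1,0,0,0,0]

```text
time: 90.3
tool_pos: [0.5622, 0.0208, 0.0329]
ee_rot: [-3.078, 1.57, 0.102]
wrist_force: [-1.8, 0.0, 0.6]
width: 0.0004
```

>>> carry_out:
  targets:
    - [1,0,0,-0.2,0]
    - [1,0,0,-0.2,0]
    - [1,0,0,-0.2,0]
    - [1,0,0,0,0]

```text
time: 90.7
tool_pos: [0.5682, 0.021, 0.0328]
ee_rot: [-3.057, 1.57, 0.123]
wrist_force: [-1.8, -0.3, 1.4]
width: 0.0006
```

```bash
python3 p.py
```

```text
90.7 [0.5682 0.021  0.0328] [-1.8373 -0.3223  1.3692] [ 0.0122  0.4012 -0.0226]
[([378, 233, 33, 38, 1024], [395.1, 251.9]), ([325, 241, 33, 39, 1032], [341.1, 260.9]), ([270, 249, 34, 40, 1060], [286.1, 269.6]), ([374, 264, 41, 19, 253], [392.8, 276.2]), ([322, 276, 42, 16, 229], [341.4, 285.7]), ([269, 288, 42, 13, 213], [290.3, 295.1])]
[189, 190, 190, 188, 190, 186, 187, 192, 191, 190, 192, 192, 191, 191, 194, 176, 123, 85, 85, 85, 85, 86, 85, 85, 85, 85, 86, 84, 85, 84, 85, 84, 84, 85, 84, 69, 45, 44, 42, 41, 40, 41, 43, 42, 64, 85, 84, 83, 68, 43, 46, 44, 44, 44, 44, 142, 205, 213, 202, 146, 57, 45, 44, 45, 45, 119, 234, 252, 250, 236, 180, 140, 143, 110, 24, 64, 104, 116, 98, 65, 58, 45, 47, 95, 138, 131, 118, 109, 108, 111, 128, 160, 211, 229, 213]
```

>>> carry_out:
  targets:
    - [1,0,0,-0.2,0]
    - [1,0,0,-0.2,0]
    - [1,0,0,-0.2,0]
    - [1,0,0,0,0]

```text
time: 91.15
tool_pos: [0.5707, 0.0213, 0.0326]
ee_rot: [-0.036, 1.564, -3.138]
wrist_force: [-9.3, -0.1, 5.7]
width: 0.0005
```

>>> carry_out:
  targets:
    - [1,0,0,-0.2,0]
    - [1,0,0,-0.2,0]
    - [1,0,0,0,0]

```text
time: 91.45
tool_pos: [0.5709, 0.0213, 0.0325]
ee_rot: [-0.015, 1.555, -3.117]
wrist_force: [-17.8, 0.0, 12.1]
width: 0.0005
```

```bash
python3 p.py
```

```text
91.45 [0.5709 0.0213 0.0325] [-17.807    0.0487  12.126 ] [-0.1398  3.639  -0.0576]
[([378, 234, 34, 38, 1028], [395.4, 253.0]), ([325, 242, 33, 40, 1046], [341.3, 261.8]), ([270, 250, 34, 40, 1059], [286.2, 270.5]), ([374, 264, 42, 19, 219], [392.4, 276.7]), ([322, 276, 42, 16, 200], [340.9, 286.2]), ([269, 289, 42, 12, 196], [290.3, 295.6])]
[190, 190, 190, 190, 189, 188, 189, 193, 192, 190, 191, 192, 191, 191, 195, 195, 169, 108, 85, 86, 84, 85, 85, 86, 86, 86, 85, 85, 85, 85, 85, 85, 85, 85, 86, 85, 71, 44, 43, 42, 43, 42, 41, 43, 44, 66, 84, 83, 83, 67, 45, 44, 46, 42, 44, 45, 142, 205, 213, 203, 147, 56, 42, 45, 46, 118, 234, 252, 250, 236, 181, 140, 144, 111, 21, 64, 94, 103, 97, 67, 57, 45, 48, 96, 137, 132, 118, 112, 110, 110, 129, 161, 210, 229, 214]
```

>>> carry_out:
  targets:
    - [1,0,0,0.5,0]
    - [1,0,0,0.5,0]
    - [1,0,0,1.5,0]
    - [1,0,0,3,0]
    - [1,0,0,3,0]
    - [1,-3,0,2,0]
    - [1,-4,0,0,0]
    - [1,-4,0,0,0]
    - [1,-4,0,3,0]
    - [1,0,0,4,0]
    - [1,0,0,4,0]
    - [1,0,0,0,0]
    - [1,0,0,0,0]

```text
time: 92.8
tool_pos: [0.3636, 0.013, 0.1834]
ee_rot: [3.046, 1.567, -0.057]
wrist_force: [0.4, -0.1, 0.3]
width: 0.0001
```

```bash
python3 - <<'E'
from h import *
np.set_printoptions(precision=4,suppress=True)
exec(open('p.py').read().split("# white")[0])
t=snap('top');g=cv2.cvtColor(t[0],cv2.COLOR_RGB2HSV)
# tray black board extents + caps in top view
mm=cv2.inRange(g,(100,110,40),(120,255,255));mm[:110]=0;mm[230:]=0;mm[:,:235]=0;mm[:,400:]=0
n,l,st,ce=cv2.connectedComponentsWithStats(mm)
for i in range(1,n):
    if st[i,4]>80: print(st[i],ce[i],onz(t[1],t[2],*ce[i],.09)[:2])
mo=cv2.inRange(g,(3,150,80),(18,255,255));mo[:130]=0;mo[230:]=0;mo[:,:290]=0;mo[:,350:]=0
ys,xs=np.nonzero(mo);print('tab',len(xs),onz(t[1],t[2],xs.mean(),ys.mean(),.05) if len(xs) else None)
print([robot.get_obs()[k] for k in('tool_pos','wrist_force')])
gs=cv2.cvtColor(s[0],cv2.COLOR_RGB2GRAY)
print('tray rear lip -> tab face predicted x', None)
for nm in('scene','top'):
    a=np.load(nm+'0.npz')['im'];b=(s if nm=='scene' else t)[0]
    ha,hb=[cv2.cvtColor(q,cv2.COLOR_RGB2HSV) for q in(a,b)]
    # bystanders: red spatula handle, green brush handle, jar
    for k,lo,hi in(('spat',(0,200,120),(3,255,255)),('brush',(70,120,30),(85,255,160)),('jar',(8,150,80),(16,255,255))):
        B={'scene':{'spat':(210,180,70,45),'brush':(345,168,75,25),'jar':(150,290,40,45)},'top':{'spat':(360,235,70,45),'brush':(215,250,80,35),'jar':(435,120,40,30)}}[nm][k]
        x,y,w,h=B;r=[]
        for q in(ha,hb):
            m=cv2.inRange(q[y:y+h,x:x+w],lo,hi);yy,xx=np.nonzero(m);r.append((len(xx),(xx.mean()+x).round(1),(yy.mean()+y).round(1)) if len(xx) else None)
        print(nm,k,r)
E
```

```text
92.8 [0.3636 0.013  0.1834] [ 0.3611 -0.1371  0.3405] [-0.0184  0.1366 -0.0718]
[([378, 234, 33, 38, 1021], [395.4, 253.0]), ([325, 242, 33, 40, 1049], [341.3, 261.7]), ([270, 250, 34, 40, 1062], [286.1, 270.4]), ([374, 264, 42, 19, 217], [392.4, 276.7]), ([322, 277, 42, 15, 200], [341.1, 286.2]), ([269, 289, 42, 12, 195], [290.2, 295.7])]
[347 132  27  27 590] [360.361  144.9915] [ 0.6533 -0.0862]
[302 134  26  28 575] [314.5548 147.4678] [0.6506 0.0244]
[255 137  27  28 588] [268.0799 150.2041] [0.6473 0.1367]
tab 74 [0.5838 0.0232 0.05  ]
[array([0.364 , 0.013 , 0.1829]), array([0.8421, 0.1321, 0.3665])]
tray rear lip -> tab face predicted x None
scene spat [(170, np.float64(261.8), np.float64(192.5)), (167, np.float64(262.0), np.float64(192.5))]
scene brush [(35, np.float64(362.4), np.float64(177.1)), (44, np.float64(362.1), np.float64(178.0))]
scene jar [(161, np.float64(171.5), np.float64(316.3)), (162, np.float64(171.5), np.float64(316.3))]
top spat [(7, np.float64(376.3), np.float64(264.6)), (1, np.float64(391.0), np.float64(258.0))]
top brush [None, None]
top jar [(24, np.float64(446.9), np.float64(137.6)), (22, np.float64(446.9), np.float64(137.6))]
```

```bash
python3 -c "
from bench import robot
print(robot.close_job())"
```

```text
the job is handed in; nothing more can be done
None
```

I put all three specimens on their own ring marks, capped each one, pushed the tray against the stop, and handed the job in at about 93 s. No verdict came back.

**Two things went wrong on the way, both mended:**
- After the first cap was on, the red specimen was found knocked against the violet one. I put red back on the middle mark and re-centred violet where it stood.
- The last cap slipped out of the first grip. It hung up when I lifted it again, and I turned it out past 30 degrees with some slipping of the grip. The wrist force reached about 22 N to the side, well under the limit. I then set the cap on the desk, re-centred the grip and placed it.

**Last checks:**
- **Tray:** the push stalled abruptly at about 18 N, after the tab had travelled about 100 mm. The given start range calls for 92 to 107 mm. I did not see the gap at the stop directly.
- **Caps:** all three moved with the tray and lie within about 6 mm of the expected mark centres, in camera readings good to a few mm. I judged them upright from colour masks, because my allowance of viewed pictures was used up.
- **Bystanders:** the scene camera shows the jar, spatula and brush within about a pixel of their starting places. In the top view the mask found too little of the spatula and none of the brush, so it confirmed only the jar.
- **Robot:** clear of everything at hand-in.

**Disagreements:**
- The two cameras differed by 4 to 8 mm.
- In the camera views and the grips, the fingertips seemed to end about 14 mm above the reported TCP (tool tip point). I therefore gripped the last cap lower.

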